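# Snap the retaining ring into the spindle groove

## Task

Fit the loose wire snap ring to the spindle of the stem-tape stand so that the rolls stay locked on: pinch its two eyes together to spread the ring, slip it over the spindle's cap, press it gently down against the sprung brake disc until it lies below the cap, and let it close into the groove, lying level and let go. The spindle's height differs each time and is not measured, so feel for the disc and do not force anything; leave the vase, the pot and the duck where they are.

Things in the scene. Friction and masses are not known exactly. Their poses are not given: they have to be found in the camera images.
- stand: Fixed stand for stem-tape rolls; origin on the table on the spindle's axis, z up. Base 100 mm across. The upright spindle carries all other parts and is clamped at an UNMEASURED height, +-12 mm from start to start; nominal heights above the table: two rolls 58 mm across up to 69 mm; brake disc 46 mm across, top at rest 81; groove 16 mm thick up to 83; cap 23 mm thick, 83 to 98, tapering to 19 at 104.
- stand_collar (a point): Point on the spindle's axis on the stand's fixed collar, 26 mm above the table (tells nothing of the spindle's height). The brake disc is sprung: 2.3 N at rest, +1.5 N per mm, stop at 5.5 mm (10.5 N). The ring is 5 mm thick, so press the disc down at least 3 mm (6.8 N), best with about 8.5 N, before the ring can close below the cap. More than 16 N of press bends the ring.
- clip_ring (a point): Centre of the opening of the loose steel snap ring (wire 5 mm thick, 45 to 65 g, lying flat), 3 mm above its underside. z is up through the ring, -x points to its two eyes, +x to the pin joining its halves, 34 mm away. Opening: under 16 mm when free; fully spread it clears the 23 mm cap by about 3 mm all round. Any heading on the spindle will do.
- clip_ears (a point): Midway between the ring's two eyes, 30 mm from the ring centre towards -x, 25 mm above the underside. Eyes: upright tabs 16 mm long (x), 4 mm thick, 47 mm tall. Pinch from above along the ring's y: 59 mm over the outside when free, 22 mm at full pinch (stop, tabs parallel); meanwhile they swing back 5 mm along -x, so in the fingers' hold the ring goes 5 mm forward, +x. Keep fingertips 10 mm or more above the underside.
- clip_left (a joint): Spread of one ring half about its pin, rad: 0 free and empty, about 0.06 closed in the groove, about 0.16 clamped on the thick cap, 0.28 fully spread (stop). A spring closes it; pinching takes 3 N at the start and 8 N at full spread; grip with 20 to 30 N so that the ring stays level.
- clip_right (a joint): Spread of the other ring half, the same values.
- bud_vase: Bystander: green glass bud vase, 48 mm across, 150 mm tall; origin at the centre of its foot.
- mini_pot: Bystander: small clay pot, 58 mm across, 45 mm tall; origin at the centre of its foot.
- duck: Bystander: small yellow bath duck, 56x46x42 mm; origin at the centre of its underside.
Things that resemble listed ones, but are neither listed nor needed, are in the scene too. There is more than one size of the part that bears clip_ring; the job needs the middle-sized.

How it is judged (in metres and radians):
On the way, in this order (a step that is already met when the one before it is completed fails the run):
1. the ring is spread by its eyes and lifted clear of the table (value of joint each of clip_left, clip_right above 0.2 rad and height (world z) of clip_ring above 0.03 m), for 0.2 s.
2. the spread ring is round the spindle, pressed down on the brake disc (value of joint each of clip_left, clip_right above 0.2 rad and horizontal distance between clip_ring and stand below 0.008 m and z of clip_ring in the frame of stand below 0.1 m and contact force between clip and stand above 2 N), for 0.1 s.
At the end, for the whole second after the job is handed in: The ring is closed in the groove (both halves between 0.02 and 0.085 rad), centred on the spindle within 4 mm, its mid-plane 55 to 96 mm above the stand's foot, level within 0.12 rad, at rest and released (horizontal distance between clip_ring and stand below 0.004 m and value of joint clip_left between 0.02 and 0.085 rad and value of joint clip_right between 0.02 and 0.085 rad and z of clip_ring in the frame of stand between 0.055 and 0.096 m and angle between clip_ring's own z axis and vertical below 0.12 rad and linear speed of clip below 0.02 m/s); the robot touches nothing.
It fails at once if the spread ring is pressed on the stand with more than 16 N (value of joint clip_left above 0.2 rad and contact force between clip and stand above 16 N).
It fails at once if the robot itself pushes on the stand with more than 15 N (contact force between any of the arm, the fingers and stand above 15 N).
It fails at once if the vase, pot or duck is moved by more than 25 mm (distance of any of bud_vase, mini_pot, duck from where it was at the start of the episode above 0.025 m).
It also fails if it takes over 48 s, if anything falls off the work surface, if the arm or the gripper's body presses on something with over 40 N, if the wrist force passes 120 N, or if a joint passes its speed limit or range.

## Robot

A 6-joint arm with a two-finger parallel gripper is mounted at the origin on the work surface; the furniture and walls round the work are solid. World frame = base frame: x ahead of the robot, y to its left, z up, the work surface at z = 0. Lengths are in mm, angles in rad, forces in N, time in s.
With the tool pointing down it reaches from about 350 to 975 mm from the base axis. Payload 7.1 kg.
Tool frame: the origin (TCP) lies at the very end of the fingers, on their centre line; the grasp point (between the pads) lies 19 mm behind it; y points along the fingers, x is the direction in which the jaws open and shut, and the axes are right-handed (so a half turn about y gives the same grasp; the last joint's range is limited). The gripper opens to 88 mm and grips with 3 to 60 N. Pads are 20 mm wide; open, the fingers measure 115 mm over their backs; the gripper's body (75 mm by 178 mm) begins 61 mm behind the grasp point.
Start: joints at [-1.216, 0.423, 1.63, -0, 1.089, -0.019], TCP at [228.238, -581.818, 222.675] pointing down, gripper open.
Joint ranges: [-3, 3], [-0.9, 2.11], [0.09, 2.58], [-1.31, 4.45], [0.11, 2.69], [-2.54, 2.54]. Speed limits (rad/s): [2.39, 2.39, 3.01, 3.14, 3.14, 3.14].

## Interface

Orientations are given as a rotation vector (axis times angle).
In Python, from workcell import ctrl gives the robot as it stands. The module is installed in compiled form; this text tells all that it offers.
- The arm moves only by the tool jog_arm, never from a script. Its argument "steps" is a list of rows, each an object with "turn": the turn, a rotation vector about the world's x, y, z scaled (see below), a list of three; "dp": the shift along the world's x, y, z scaled (see below), a list of three; "claw": the opening, from 0 (shut) to 1 (fully open). In form: [{"turn": [wx, wy, wz], "dp": [x, y, z], "claw": claw}, ...]. A call has 1 to 12 rows; each row is the pose to reach, as a shift and turn from the pose measured when the call began, turning the shorter way round; what a row does not reach only later rows make up. The controller multiplies each number of a shift by 80 mm and each number of a turn by pi rad. A row lasts 1/12 s, in which the tool goes at most 41.7 mm and 7.16 degrees, less where a joint would pass 70% of its speed; a pose out of reach is approached as far as the arm can. A call with a number of a shift or a turn outside -1 to 1 is refused whole. A call with a gripper value outside its range is refused whole. The fingers move at their own pace and stop on an object; the grip force is fixed at half the most. Time passes only in rows, so rows that repeat a pose let the fingers close. It gives the time, the measured TCP pose, the force and the opening at its end, in the units of the state.
- ctrl.get_obs(): the state, without advancing time (a new reading comes with each control period).
- ctrl.get_image(name): name is "scene" or "top" or "wrist"; returns a dict with "img" (384x512x3 uint8, red, green, blue), "range_z" (384x512 float32, mm along the optical axis (not along the pixel's ray), 0 where there is no reading), "fovy" (degrees; the focal length in pixels is half the picture's height over the tangent of half this angle, whatever the lens; pixels are square), "cx", "cy" (the principal point, pixels), "camera_from_world" (4x4, takes a point from world to camera coordinates); the wrist camera has in their place "hand_eye" (4x4, takes a point from camera to tool coordinates, whose origin is the TCP and whose axes are the tool frame's). Camera axes: x right, y down, z forward; pixel columns grow to the right and rows downward; lengths in mm; the calibration is good to about 2 mm. A picture is of the moment at which its call begins: read the wrist's pose just before it.
- ctrl.close_job(): hands the job in, once; it reports no verdict.
The state is a dict: "t": time; "qpos": joint angles; "qvel": joint speeds; "joint_torque": joint torques, N m; "ee_pos": TCP position; "orientation": TCP orientation; "ft_force": force on the tool from outside, world axes, zero at the start; "moment": the same for the moment, N m; "width": finger opening in mm.
Only numpy, scipy, OpenCV 4.12 (cv2) and the standard library are available. Lean on these libraries where they do the work, as an engineer would, in place of code of your own. Each camera call takes 0.05 s, during which the arm holds its last target.

## Working session

There is one attempt and no reset: what is moved stays moved. The work goes in short steps, Python scripts to look and compute and a tool call to move; the robot and the scene stay as the last step left them, time stands still between calls to the robot, and variables do not carry over. Pictures are saved under pics/ and viewed, and the job is handed in when it is done.

Besides the shell and the picture viewer there is one more tool, called after "Emit:" as name(argument=value, ...) on one line, values as JSON. jog_arm: Moves the arm, as the interface text tells. Its arguments: {"type":"object","properties":{"steps":{"type":"array","items":{"type":"object","properties":{"turn":{"type":"array","items":{"type":"number"}},"dp":{"type":"array","items":{"type":"number"}},"claw":{"type":"number"}}}}},"required":["steps"]}

```bash
mkdir -p pics
cat > h.py <<'E'
import numpy as np, cv2
from scipy.spatial.transform import Rotation as R
from workcell import ctrl
def K(d):
    f=d["img"].shape[0]/2/np.tan(np.radians(d["fovy"])/2); return f,d["cx"],d["cy"]
def c2w(d,obs=None):
    if "camera_from_world" in d: return np.linalg.inv(np.array(d["camera_from_world"]))
    T=np.eye(4);T[:3,:3]=R.from_rotvec(obs["orientation"]).as_matrix();T[:3,3]=obs["ee_pos"]
    return T@np.array(d["hand_eye"])
def cloud(d,obs=None):
    f,cx,cy=K(d);z=d["range_z"].astype(float);v,u=np.mgrid[:z.shape[0],:z.shape[1]]
    P=np.stack([(u-cx)/f*z,(v-cy)/f*z,z,np.ones_like(z)],-1)@c2w(d,obs).T
    P=P[...,:3];P[z==0]=np.nan;return P
def plane(d,u,v,h,obs=None):
    f,cx,cy=K(d);M=c2w(d,obs);r=M[:3,:3]@np.array([(u-cx)/f,(v-cy)/f,1]);o=M[:3,3];return o+r*(h-o[2])/r[2]
def save(n,img,s=1.5):
    cv2.imwrite("pics/"+n,cv2.resize(img[...,::-1].copy(),None,fx=s,fy=s,interpolation=cv2.INTER_CUBIC))
E
python3 - <<'E'
from h import *
import pickle
o=ctrl.get_obs();print(o)
for n in("scene","top","wrist"):
    d=ctrl.get_image(n);pickle.dump((d,o),open(n+"0.pkl","wb"));save(n+"0.png",d["img"]);print(n,d["fovy"],d["cx"],d["cy"],c2w(d,o)[:3].round(2).tolist())
E
```

```text
{'t': 0.0, 'qpos': array([-1.21600906e+00,  4.23821735e-01,  1.63069697e+00,  1.33422143e-05,
        1.08861516e+00, -1.90102851e-02]), 'qvel': array([ 6.34533587e-04, -1.55056197e-03,  3.86423073e-04, -1.16171221e-03,
        1.33524053e-03, -1.17727011e-05]), 'joint_torque': array([ 3.28155744e-03, -5.44615889e+01, -2.73662317e+01,  6.44871150e-02,
        2.27967073e-02, -1.33162016e-04]), 'ee_pos': array([ 228.04532177, -581.30221994,  221.91089841]), 'orientation': array([-1.36223973,  0.9305049 , -0.92844315]), 'ft_force': array([ 0.81543315, -0.64965717,  0.37388629]), 'moment': array([ 0.03271432, -0.0604215 , -0.03240683]), 'width': 88.24271969216379}
scene 56.74081872903338 255.78184355242894 194.4434365118105 [[-0.75, -0.3, 0.59, -3.86], [-0.66, 0.31, -0.69, 728.81], [0.02, -0.9, -0.43, 476.0]]
top 48.055676685013424 251.34059144530963 186.3909734703149 [[-0.01, -0.99, 0.13, 431.15], [-1.0, 0.01, 0.02, 49.89], [-0.02, -0.13, -0.99, 983.06]]
wrist 70.2654010838431 256.86449556717105 194.80254676583127 [[0.36, -0.89, -0.28, 306.31], [-0.93, -0.35, -0.11, -551.06], [-0.0, 0.3, -0.95, 382.6]]
```

View pics/scene0.png

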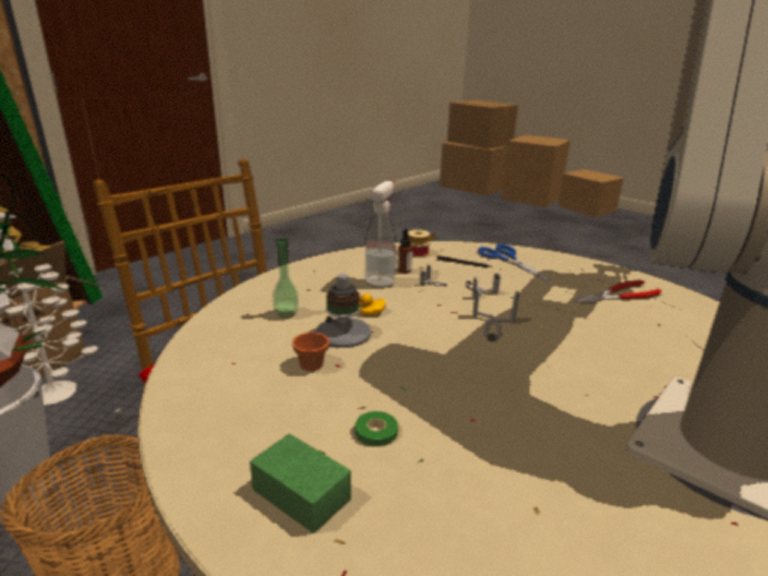

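View pics/top0.png

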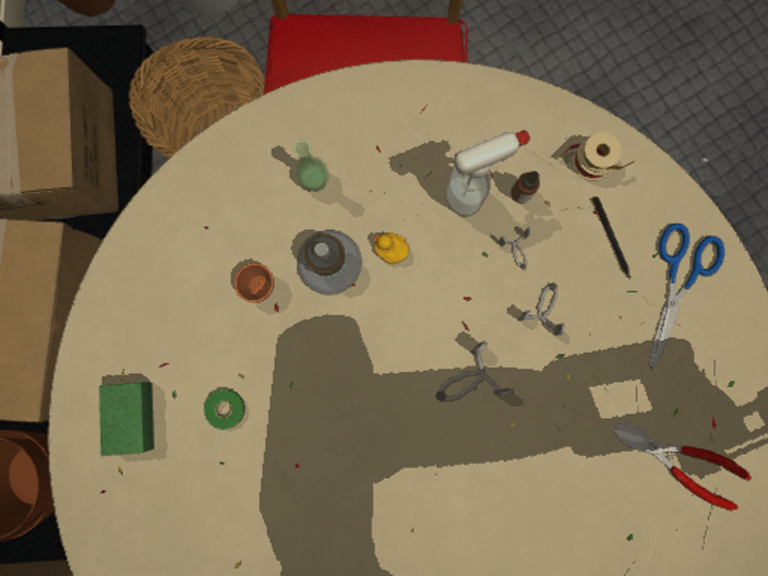

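View pics/wrist0.png

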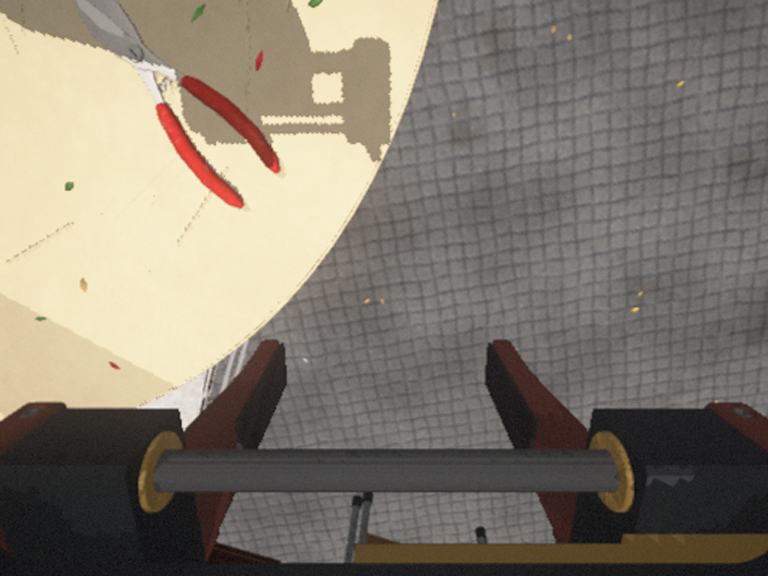

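The scene shows the stand (top png 328,258), the pot (254,281), the vase (311,172), the duck (390,247) and three ring candidates: small (515,245), middle (543,308) and large (475,378). I'll crop and measure these.

Run:
```python
from h import *
import pickle
d,o=pickle.load(open("top0.pkl","rb"))
save("topcrop.png",d["img"][130:280,270:400],5)
P=cloud(d)
for n,(u,v) in dict(small=(515,245),mid=(543,308),large=(475,378),stand=(328,258)).items():
    print(n,plane(d,u/1.5,v/1.5,3).round(1))
np.set_printoptions(suppress=True)
# height map around rings
Z=P[...,2]
hm=np.clip(np.nan_to_num(Z)*4,0,255).astype(np.uint8)
cv2.imwrite("pics/h.png",cv2.resize(hm[80:290,140:400],None,fx=3,fy=3,interpolation=0))
for n,(u,v,r) in dict(small=(515,245,22),mid=(543,308,24),large=(475,378,40)).items():
    u=int(u/1.5);v=int(v/1.5);q=int(r/1.5)+3
    S=P[v-q:v+q,u-q:u+q].reshape(-1,3);S=S[S[:,2]>5];print(n,len(S),"zmax",np.percentile(S[:,2],[50,90,100]).round(),"ext",np.ptp(S[:,:2],axis=0))
print(np.nanmedian(Z[200:260,300:380]))
```

```text
small [ 612.7 -140.6    3. ]
mid [ 515.2 -178.9    3. ]
large [411.7 -73.1   3. ]
stand [597.  146.8   3. ]
small 87 zmax [10. 33. 37.] ext [56.46297779 46.40774451]
mid 176 zmax [10. 45. 48.] ext [77.85112709 59.77272812]
large 385 zmax [ 9. 59. 65.] ext [111.74629212 116.72059582]
0.4025090946909131
```

View pics/topcrop.png

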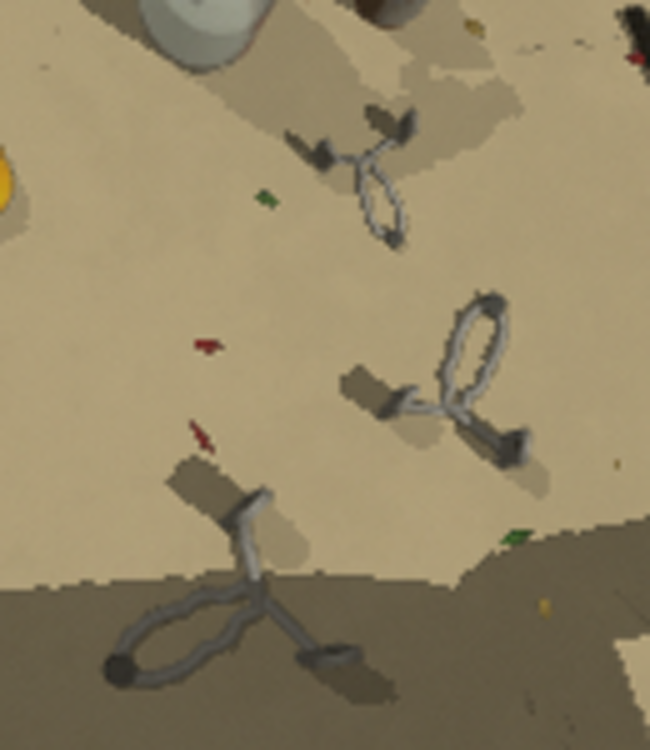

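View pics/h.png

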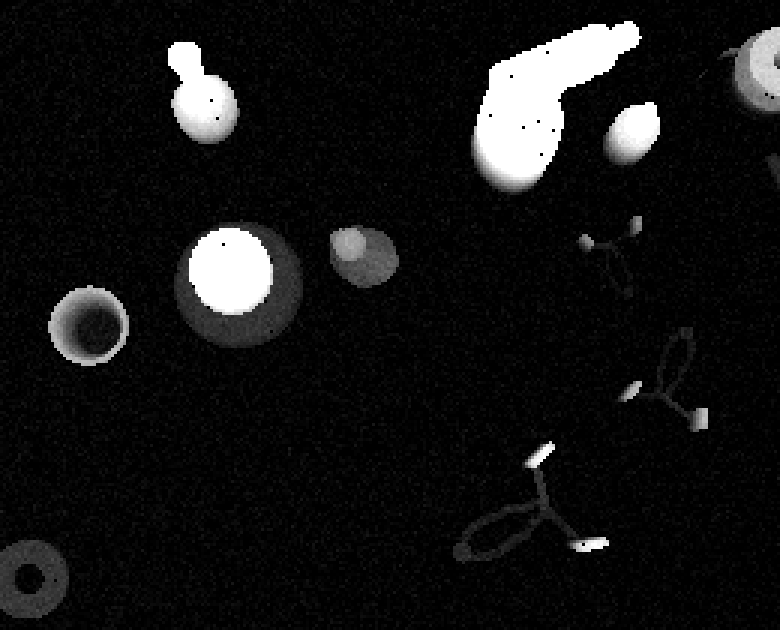

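The height map confirms that the middle candidate (top crop pin 490,305; eyes 400,400 and 515,447) is the one. Its tabs reach about 48 mm, against about 37 mm and 65 mm for the others, and the text says 47 mm. Next I'll measure its pose, the stand's pose and the tool axes.

Run:
```python
from h import *
import pickle
np.set_printoptions(suppress=True,precision=2)
for n in("top","scene"):
    d,o=pickle.load(open(n+"0.pkl","rb"));P=cloud(d).reshape(-1,3)
    S=P[(abs(P[:,0]-515)<70)&(abs(P[:,1]+178)<60)]
    T=S[S[:,2]>25];
    if len(T)>4:
        _,lab,c=cv2.kmeans(T[:,:2].astype(np.float32),2,None,(3,50,.1),5,0)
        for k in(0,1):
            t=T[lab.ravel()==k];print(n,"tab",len(t),t.mean(0),t[t[:,2]>40].mean(0))
    r=S[(S[:,2]>3)&(S[:,2]<20)];far=r[np.argsort(-r[:,0])[:12]];print("pin end",r[:,0].max(),far.mean(0),np.percentile(r[:,2],[10,50,90]))
    S=P[(abs(P[:,0]-597)<90)&(abs(P[:,1]-146)<90)]
    hi=S[S[:,2]>30];print(n,"stand top z",np.percentile(hi[:,2],[50,90,95,98,100]))
    c=S[S[:,2]>np.percentile(hi[:,2],98)-5];print("cap",len(c),c.mean(0),np.ptp(c,axis=0))
    h,b=np.histogram(hi[:,2],bins=np.arange(30,130,2));print(dict(zip(b.tolist(),h.tolist())))
    S2=S[(S[:,2]>6)&(S[:,2]<25)]
    print("base",S2.min(0),S2.max(0),np.median(S2,0))
o=ctrl.get_obs();M=R.from_rotvec(o["orientation"]).as_matrix();print(M)
d,o=pickle.load(open("wrist0.pkl","rb"));print(np.array(d["hand_eye"]))
```

```text
top tab 23 [ 502.92 -144.63   40.26] [ 502.67 -145.02   44.79]
top tab 28 [ 481.95 -193.88   39.61] [ 481.49 -194.43   44.99]
pin end 584.9431904936373 [ 582.94 -165.15    4.58] [3.26 4.64 9.73]
top stand top z [ 82.18 111.61 114.18 115.54 119.04]
cap 82 [590.3  145.09 113.97] [19.   18.73  8.4 ]
{30: 4, 32: 6, 34: 13, 36: 14, 38: 19, 40: 13, 42: 12, 44: 13, 46: 17, 48: 4, 50: 11, 52: 11, 54: 8, 56: 5, 58: 7, 60: 1, 62: 4, 64: 4, 66: 2, 68: 2, 70: 4, 72: 6, 74: 7, 76: 39, 78: 85, 80: 57, 82: 18, 84: 0, 86: 2, 88: 54, 90: 129, 92: 62, 94: 12, 96: 1, 98: 4, 100: 3, 102: 3, 104: 1, 106: 3, 108: 7, 110: 11, 112: 30, 114: 33, 116: 7, 118: 1, 120: 0, 122: 0, 124: 0, 126: 0}
base [525.88  57.65   6.03] [668.46 235.27  24.65] [578.41 131.24  12.19]
scene tab 18 [ 502.63 -143.35   36.14] [ 503.03 -144.18   44.18]
scene tab 27 [ 480.94 -193.51   36.61] [ 480.43 -192.9    43.24]
pin end 581.5606387577526 [ 561.22 -175.06    5.38] [ 3.54  7.   16.  ]
scene stand top z [ 72.49  99.93 109.22 113.44 114.94]
cap 34 [588.72 147.84 112.35] [19.25 17.9   5.95]
{30: 14, 32: 21, 34: 19, 36: 17, 38: 13, 40: 15, 42: 11, 44: 11, 46: 0, 48: 12, 50: 18, 52: 21, 54: 16, 56: 16, 58: 17, 60: 11, 62: 19, 64: 18, 66: 11, 68: 18, 70: 13, 72: 17, 74: 15, 76: 42, 78: 64, 80: 4, 82: 0, 84: 0, 86: 10, 88: 27, 90: 51, 92: 4, 94: 7, 96: 7, 98: 5, 100: 3, 102: 9, 104: 8, 106: 6, 108: 9, 110: 5, 112: 16, 114: 7, 116: 0, 118: 0, 120: 0, 122: 0, 124: 0, 126: 0}
base [541.58  56.23   6.1 ] [636.54 235.93  24.87] [580.91 153.54  12.34]
[[ 0.37 -0.    0.93]
 [-0.93  0.    0.37]
 [-0.   -1.    0.  ]]
[[   1.     -0.     -0.      0.17]
 [  -0.     -0.3     0.95 -160.69]
 [  -0.     -0.95   -0.3    83.91]
 [   0.      0.      0.      1.  ]]
```

The stand's axis is near (590,146). Its cap top is about 114 mm and its disc about 90 mm, so the spindle sits roughly 10 mm high. The ring's ears are centred near (492,-169), with the ring's +x pointing about -20°. I'll move over it for a wrist view.

Emit:
jog_arm(steps=[{"dp": [0.5, 0.8, -0.1], "turn": [0, 0, -0.037], "claw": 1}, {"dp": [0.6, 0.95, -0.1], "turn": [0, 0, -0.06], "claw": 1}, {"dp": [0.6, 0.95, -0.1], "turn": [0, 0, -0.06], "claw": 1}])

```text
t: 0.4
ee_pos: [277.3, -500.6, 212.8]
orientation: [-1.286, 1.076, -1.069]
ft_force: [1.0, -0.1, -0.7]
width: 87.8
```

Emit:
jog_arm(steps=[{"dp": [0.5, 0.8, -0.1], "turn": [0, 0, -0.037], "claw": 1}, {"dp": [0.6, 0.95, -0.1], "turn": [0, 0, -0.06], "claw": 1}, {"dp": [0.6, 0.95, -0.1], "turn": [0, 0, -0.06], "claw": 1}])

```text
t: 0.65
ee_pos: [326.3, -420.6, 204.0]
orientation: [-1.2, 1.219, -1.207]
ft_force: [-0.0, 0.5, -1.2]
width: 87.6
```

Emit:
jog_arm(steps=[{"dp": [0.5, 0.8, -0.1], "turn": [0, 0, -0.037], "claw": 1}, {"dp": [0.6, 0.95, -0.1], "turn": [0, 0, -0.06], "claw": 1}, {"dp": [0.6, 0.95, -0.1], "turn": [0, 0, -0.06], "claw": 1}])

```text
t: 0.9
ee_pos: [375.4, -341.2, 195.4]
orientation: [-1.104, 1.357, -1.343]
ft_force: [-0.4, 0.9, -0.5]
width: 87.3
```

Emit:
jog_arm(steps=[{"dp": [0.4, 0.6, -0.15], "turn": [0, 0, -0.03], "claw": 1}, {"dp": [0.73, 1.0, -0.25], "turn": [0, 0, -0.03], "claw": 1}, {"dp": [0.73, 1.0, -0.25], "turn": [0, 0, -0.03], "claw": 1}])

```text
t: 1.15
ee_pos: [435.1, -259.3, 174.9]
orientation: [-1.053, 1.422, -1.408]
ft_force: [0.1, -0.4, 0.7]
width: 88.0
```

Emit:
jog_arm(steps=[{"dp": [0.4, 0.6, -0.15], "turn": [0, 0, -0.03], "claw": 1}, {"dp": [0.73, 1.0, -0.25], "turn": [0, 0, -0.03], "claw": 1}, {"dp": [0.73, 1.0, -0.25], "turn": [0, 0, -0.03], "claw": 1}, {"dp": [0.73, 1.0, -0.25], "turn": [0, 0, -0.03], "claw": 1}])

```text
t: 1.48
ee_pos: [495.4, -177.2, 154.2]
orientation: [-1.001, 1.484, -1.47]
ft_force: [-0.3, 0.3, 0.0]
width: 87.9
```

Run:
```python
from h import *
import pickle
np.set_printoptions(suppress=True,precision=2)
o=ctrl.get_obs();print(o["ee_pos"],o["qpos"],np.degrees(np.arctan2(*R.from_rotvec(o["orientation"]).as_matrix()[[1,0],2])),o["ft_force"])
d=ctrl.get_image("wrist");pickle.dump((d,o),open("wrist1.pkl","wb"));save("wrist1.png",d["img"])
```

```text
[ 495.37 -177.2   154.18] [-0.37  0.38  1.9   0.01  0.87  1.56] -21.40021759170695 [-0.25  0.3   0.03]
```

View pics/wrist1.png

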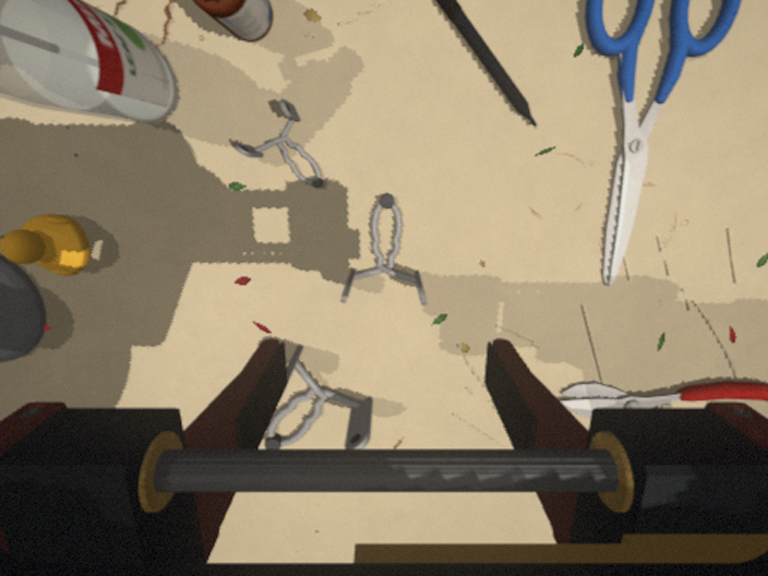

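The wrist view shows the middle ring upright in the picture, with its pin at (387,201) and eyes at about (347,287) and (422,288), well aligned with the jaws. I'll measure its pose.

Run:
```python
from h import *
import pickle
np.set_printoptions(suppress=True,precision=2)
d,o=pickle.load(open("wrist1.pkl","rb"));P=cloud(d,o)
save("wcrop.png",d["img"][115:215,210:300],6)
pin=plane(d,387/1.5,201/1.5,5,o)
Q=P[115:215,210:300].reshape(-1,3)
T=Q[Q[:,2]>12];_,lab,c=cv2.kmeans(T[:,:2].astype(np.float32),2,None,(3,50,.1),5,0)
m=[]
for k in(0,1):
    t=T[lab.ravel()==k];print("tab",len(t),t.mean(0),t.max(0),t.min(0));t=t[t[:,2]>38];m.append(t[:,:2].mean(0));print(len(t),m[-1]);r=cv2.minAreaRect(t[:,:2].astype(np.float32));print(r)
mid=(m[0]+m[1])/2;a=pin[:2]-mid
e=m[0]-m[1]
print("pin",pin,"mid",mid,"len",np.hypot(*a),"hd pin",np.degrees(np.arctan2(a[1],a[0])),"earvec",np.hypot(*e),np.degrees(np.arctan2(e[1],e[0])))
w=Q[(Q[:,2]>2.5)&(Q[:,2]<9)];print(len(w),np.median(w[:,2]),"table",np.median(Q[:,2][Q[:,2]<2]))
ax=a/np.hypot(*a);s=(w[:,:2]-mid)@ax;t=(w[:,:2]-mid)@np.array([-ax[1],ax[0]])
for lo in range(-10,80,5):
    k=(s>=lo)&(s<lo+5)
    if k.sum():print(lo,k.sum(),t[k].min(),t[k].max(),t[k].mean())
```

```text
tab 80 [ 506.23 -149.93   37.9 ] [ 510.53 -142.51   46.14] [ 498.51 -154.01   12.68]
55 [ 504.74 -148.75]
((503.983642578125, -148.11456298828125), (3.9478847980499268, 14.045165061950684), 49.598655700683594)
tab 82 [ 485.65 -197.58   37.95] [ 490.33 -194.83   46.69] [ 474.94 -199.89   12.08]
57 [ 483.76 -197.35]
((482.4690856933594, -197.1290740966797), (4.32287073135376, 14.664730072021484), 80.60877990722656)
pin [ 547.7  -197.39    5.  ] mid [ 494.25 -173.05] len 58.72682616182311 hd pin -24.48318190138945 earvec 52.93507183965776 66.65368642435303
615 4.038625398833233 table -1.513470889982699
-10 1 25.828016519553234 25.828016519553234 25.828016519553234
-5 13 -24.447583815816554 24.024651517430208 4.780079791450226
0 89 -23.008474046303153 24.123060016165518 -0.3893589795266083
5 74 -26.032661460393214 26.438479619368238 -0.6785345781654992
10 37 -6.11117565837336 6.995721030381654 0.5191400168628781
15 37 -6.843532659415872 9.524801661336966 0.4992466942365848
20 36 -9.975179222781735 10.90273158587518 0.3389730532509128
25 34 -9.902391930762782 11.10117623466809 0.7708228572538746
30 34 -9.427084351277614 11.333124040791574 1.8648062273993093
35 34 -10.419674230079336 11.505145830648349 0.33316594203140915
40 36 -10.123173518138985 12.803892670816083 1.5376118544656394
45 34 -9.742333195390142 11.870770568567464 1.5661855173551036
50 42 -8.361477926425252 10.95878221702036 1.1513822891994885
55 56 -5.780537547261474 8.842221951501742 1.3830097458677275
60 30 -3.2030102372110525 5.678679354630874 1.291340500807879
65 14 50.32566273586728 53.663875017154815 51.973395545391064
70 13 50.369688903206495 53.710257667660116 52.14955146949395
75 1 51.45324749732286 51.45324749732286 51.45324749732286
```

View pics/wcrop.png

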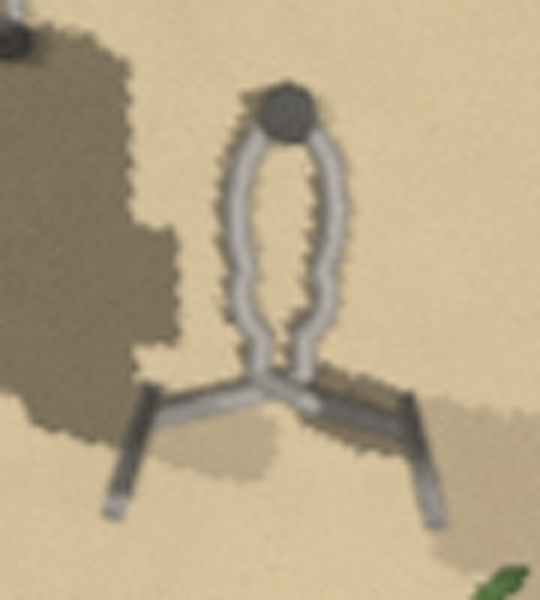

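Tab tops measure about 46 mm from the wrist, 45 from top and 44 from scene, and the wire top about 4–5 mm. Ears' centre is about (493,-172) with heading -23.3°. I'll descend half-way and check.

Emit:
jog_arm(steps=[{"dp": [-0.03, 0.06, -0.4], "turn": [0, 0, -0.011], "claw": 1}, {"dp": [-0.03, 0.06, -0.8], "turn": [0, 0, -0.011], "claw": 1}, {"dp": [-0.03, 0.06, -1.0], "turn": [0, 0, -0.011], "claw": 1}, {"dp": [-0.03, 0.06, -1.0], "turn": [0, 0, -0.011], "claw": 1}, {"dp": [-0.03, 0.06, -1.0], "turn": [0, 0, -0.011], "claw": 1}])

```text
t: 1.95
ee_pos: [491.1, -174.9, 74.3]
orientation: [-0.981, 1.51, -1.494]
ft_force: [0.4, -0.2, 0.1]
width: 87.8
```

```bash
cat > m2.py <<'E'
from h import *
import pickle,sys
np.set_printoptions(suppress=True,precision=2)
o=ctrl.get_obs();M=R.from_rotvec(o["orientation"]).as_matrix();print(o["ee_pos"],np.degrees(np.arctan2(M[1,2],M[0,2])),o["ft_force"],o["width"])
d=ctrl.get_image("wrist");pickle.dump((d,o),open(sys.argv[1]+".pkl","wb"));save(sys.argv[1]+".png",d["img"])
E
python3 m2.py wrist2
python3 - <<'E'
from h import *
import pickle
np.set_printoptions(suppress=True,precision=2)
d,o=pickle.load(open("wrist2.pkl","rb"));P=cloud(d,o)
M=R.from_rotvec(o["orientation"]).as_matrix();Q=(P-o["ee_pos"])@M  # tool frame
W=P[...,2];k=(W>33)&(W<52)&(np.abs(Q[...,0])<40)&(np.abs(Q[...,2])<30)
n,l,st,c=cv2.connectedComponentsWithStats(k.astype(np.uint8))
for i in range(1,n):
    if st[i,4]>20: q=Q[l==i];print(st[i],q.min(0),q.max(0),np.median(q,0),np.percentile(W[l==i],95))
E
```

```text
[ 491.12 -174.92   74.26] -23.431785689185617 [ 0.44 -0.18  0.14] 87.8225288193367
[215 209  10  22 121] [-32.38  28.18  -6.13] [-25.56  40.52   8.95] [-28.65  31.18   3.83] 45.99261545294968
[283 209  11  22 118] [20.58 27.91 -5.84] [27.94 40.44  9.09] [23.49 30.1   3.94] 45.46962640783581
```

View pics/wrist2.png

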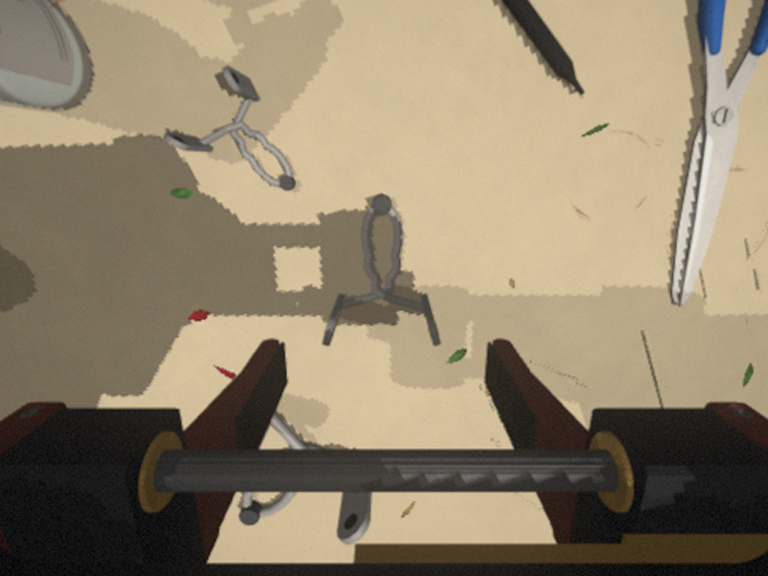

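The ring is still aligned, with pin (381,204) and eyes (333,320) and (432,320). The offset is only about 2 mm. I'll descend to 12 mm, then pinch.

Emit:
jog_arm(steps=[{"dp": [0.03, 0.02, -0.25], "turn": [0, 0, 0], "claw": 1}, {"dp": [0.03, 0.02, -0.5], "turn": [0, 0, 0], "claw": 1}, {"dp": [0.03, 0.02, -0.68], "turn": [0, 0, 0], "claw": 1}, {"dp": [0.03, 0.02, -0.78], "turn": [0, 0, 0], "claw": 1}, {"dp": [0.03, 0.02, -0.78], "turn": [0, 0, 0], "claw": 1}, {"dp": [0.03, 0.02, -0.78], "turn": [0, 0, 0], "claw": 1}])

```text
t: 2.5
ee_pos: [495.0, -174.1, 13.7]
orientation: [-0.978, 1.508, -1.496]
ft_force: [-0.5, -0.3, -0.8]
width: 87.9
```

```bash
python3 m2.py wrist3
```

```text
[ 495.02 -174.06   13.75] -23.454354760813253 [-0.5  -0.29 -0.8 ] 87.89207102683321
```

View pics/wrist3.png

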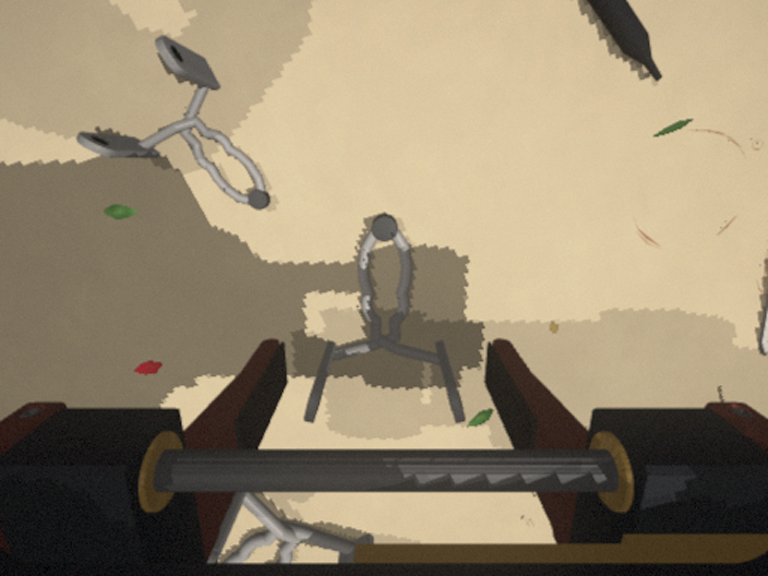

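The tabs, (320,380) and (450,380), lie between the fingertips at (272,345) and (500,345). I'll do a quick check of their fore-aft position relative to the pads.

Run:
```python
from h import *
import pickle
np.set_printoptions(suppress=True,precision=2)
d,o=pickle.load(open("wrist3.pkl","rb"));P=cloud(d,o)
M=R.from_rotvec(o["orientation"]).as_matrix();Q=(P-o["ee_pos"])@M
W=P[...,2];k=(W>38)&(W<52)&(np.abs(Q[...,0])<36)&(np.abs(Q[...,2])<30)
n,l,st,c=cv2.connectedComponentsWithStats(k.astype(np.uint8))
for i in range(1,n):
    if st[i,4]>20: q=Q[l==i];print(st[i],q.min(0),q.max(0),np.percentile(W[l==i],95))
print("pin",(plane(d,384/1.5,228/1.5,5,o)-o["ee_pos"])@M)
```

```text
[297 255  13  27 195] [ 22.47 -33.41  -9.34] [ 29.54 -24.49   5.62] 45.89701408730935
[202 256  13  26 196] [-30.83 -32.28  -9.57] [-23.85 -24.04   5.19] 45.68157730786277
pin [-0.48  8.71 57.99]
```

Emit:
jog_arm(steps=[{"dp": [-0.02, 0.01, -0.02], "turn": [0, 0, 0], "claw": 1}, {"dp": [-0.02, 0.01, -0.02], "turn": [0, 0, 0], "claw": 0.7}, {"dp": [-0.02, 0.01, -0.02], "turn": [0, 0, 0], "claw": 0.6}, {"dp": [-0.02, 0.01, -0.02], "turn": [0, 0, 0], "claw": 0.5}, {"dp": [-0.02, 0.01, -0.02], "turn": [0, 0, 0], "claw": 0.4}, {"dp": [-0.02, 0.01, -0.02], "turn": [0, 0, 0], "claw": 0.3}, {"dp": [-0.02, 0.01, -0.02], "turn": [0, 0, 0], "claw": 0.2}, {"dp": [-0.02, 0.01, -0.02], "turn": [0, 0, 0], "claw": 0}, {"dp": [-0.02, 0.01, -0.02], "turn": [0, 0, 0], "claw": 0}, {"dp": [-0.02, 0.01, -0.02], "turn": [0, 0, 0], "claw": 0}])

```text
t: 3.38
ee_pos: [493.7, -173.1, 12.5]
orientation: [-0.978, 1.507, -1.497]
ft_force: [-0.0, 1.9, 3.6]
width: 31.6
```

```bash
python3 m2.py wrist4
```

```text
[ 493.72 -173.09   12.49] -23.455269298073983 [-0.01  1.92  3.56] 31.56602849640748
```

View pics/wrist4.png

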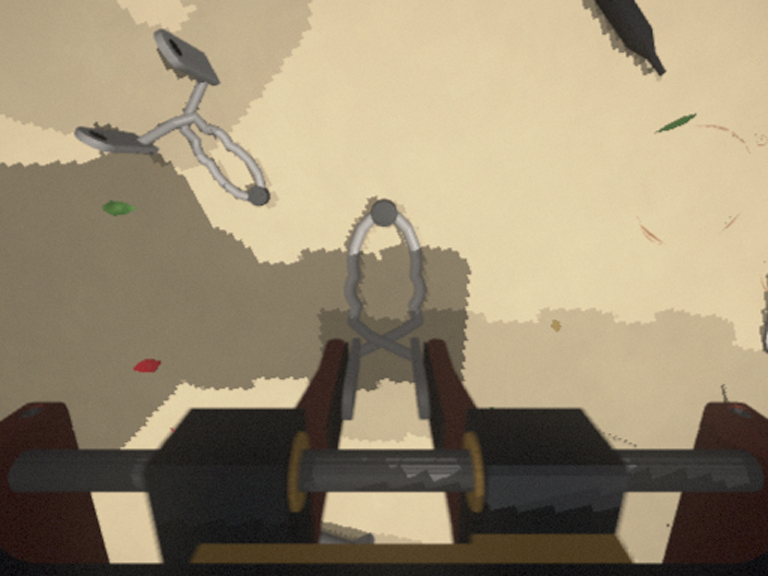

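The pinch is under way at 31.6 mm, with the tabs squarely between the pads. I'll let it finish.

Emit:
jog_arm(steps=[{"dp": [0, 0, 0], "turn": [0, 0, 0], "claw": 0}, {"dp": [0, 0, 0], "turn": [0, 0, 0], "claw": 0}, {"dp": [0, 0, 0], "turn": [0, 0, 0], "claw": 0}, {"dp": [0, 0, 0], "turn": [0, 0, 0], "claw": 0}, {"dp": [0, 0, 0], "turn": [0, 0, 0], "claw": 0}])

```text
t: 3.85
ee_pos: [493.8, -173.1, 12.6]
orientation: [-0.978, 1.507, -1.497]
ft_force: [-0.8, 2.1, 5.2]
width: 20.1
```

Emit:
jog_arm(steps=[{"dp": [0, 0, 0.1], "turn": [0, 0, 0], "claw": 0}, {"dp": [0, 0, 0.3], "turn": [0, 0, 0], "claw": 0}, {"dp": [0, 0, 0.6], "turn": [0, 0, 0], "claw": 0}, {"dp": [0, 0, 0.9], "turn": [0, 0, 0], "claw": 0}, {"dp": [0, 0, 1.0], "turn": [0, 0, 0], "claw": 0}, {"dp": [0, 0, 1.0], "turn": [0, 0, 0], "claw": 0}])

```text
t: 4.35
ee_pos: [495.1, -173.8, 94.5]
orientation: [-0.975, 1.503, -1.499]
ft_force: [0.7, -0.4, -1.1]
width: 19.9
```

```bash
python3 m2.py wrist5
```

```text
[ 495.14 -173.77   94.53] -23.451246763772367 [ 0.68 -0.39 -1.05] 19.92104200555586
```

View pics/wrist5.png

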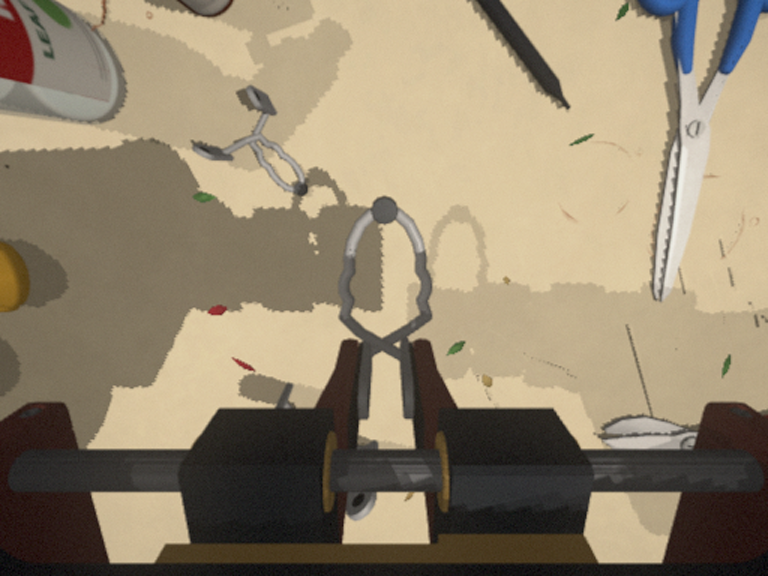

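The ring is lifted and fully spread (width 20, pin at (384,210), opening about (350–425, 235–330)). I'll measure the ring centre, level and height in the tool frame.

```bash
cat > ring.py <<'E'
from h import *
import pickle,sys
np.set_printoptions(suppress=True,precision=2)
d,o=pickle.load(open(sys.argv[1]+".pkl","rb"));H=np.array(d["hand_eye"]);f,cx,cy=K(d)
z=d["range_z"].astype(float);v,u=np.mgrid[:384,:512]
Q=(np.stack([(u-cx)/f*z,(v-cy)/f*z,z,np.ones_like(z)],-1)@H.T)[...,:3]
k=(z>0)&(Q[...,2]>14)&(Q[...,2]<80)&(abs(Q[...,0])<32)&(Q[...,1]>-5)&(Q[...,1]<25)
w=Q[k];print(len(w),w.min(0),w.max(0))
A=np.c_[w[:,0],w[:,2],np.ones(len(w))];c,*_=np.linalg.lstsq(A,w[:,1],rcond=None);r=w[:,1]-A@c;g=abs(r)<2.5;c,*_=np.linalg.lstsq(A[g],w[g,1],rcond=None);print("tilt x,z, y0",c,"y at z=35",c[1]*35+c[2],g.sum())
for lo in range(14,80,4):
    s=w[g];s=s[(s[:,2]>=lo)&(s[:,2]<lo+4)]
    if len(s):
        L=s[s[:,0]<0];Rr=s[s[:,0]>=0]
        print(lo,s[:,0].min(),L[:,0].max() if len(L) else '-',Rr[:,0].min() if len(Rr) else '-',s[:,0].max(),s[:,1].mean())
E
python3 ring.py wrist5
```

```text
1624 [-21.33   3.83  14.01] [20.19 12.94 70.99]
tilt x,z, y0 [ 0.   -0.02  9.67] y at z=35 8.86057411185945 1525
14 -20.606275144431724 -9.893753764458156 8.239928860552444 19.466659836503382 8.58038694132514
18 -21.32659938313023 -15.056977476883434 13.523017520593955 20.186779551879436 8.926056219814617
22 -19.816594673482378 -14.385150770519397 13.314972506079654 19.32245713971506 9.038097868694557
26 -20.10729790068109 -14.443191965506056 13.23256944966436 19.093291811247337 9.05936675922046
30 -20.807076224374306 -15.629357359338702 14.584772739352426 19.723557504508225 9.14641668903097
34 -20.810490090271273 -14.789147837223474 13.733712782488682 19.70892132707558 9.026751698019739
38 -19.32192915223794 -13.398821973133176 12.348025742577779 18.266275893653674 8.957324223557698
42 -17.805478524364904 -13.408821631891724 12.292069979409158 16.801230033205346 9.037112918589186
46 -17.748965767637895 -12.604254699756588 11.540800381789145 16.720778195363447 9.008976841418669
50 -16.987004074902483 -11.18193474543056 10.207123936617716 15.987478116297645 9.020877188606645
54 -15.556810544838171 -9.280206902974575 7.667966780023432 14.61605565372714 8.99973486642583
58 -13.575724682096428 -0.4672268992712365 0.14176551251501981 12.684468561057454 8.526491426535651
62 -11.679305182316279 -0.4564158973444862 0.1439261256129246 10.109611569279325 7.848906871656479
66 -5.990828041359327 -0.44996187511771024 0.14728879513577892 5.05925908691451 6.780080358209563
70 -3.4415375678255966 -0.44664358945855953 0.15196606951470107 1.9710692715765945 7.606254440475142
```

```bash
cat > tp.py <<'E'
from h import *
def toolpt(d,u,v,y):
    f,cx,cy=K(d);H=np.array(d["hand_eye"]);r=H[:3,:3]@np.array([(u-cx)/f,(v-cy)/f,1]);o=H[:3,3];return o+r*(y-o[1])/r[1]
E
python3 - <<'E'
from tp import *
import pickle
d,o=pickle.load(open("wrist5.pkl","rb"));im=d["img"]
save("r5.png",im[125:245,205:305],6)
for y in (6,8):print(toolpt(d,384/1.5,210/1.5,y).round(2))
E
```

```text
[-0.46  6.   65.62]
[-0.46  8.   65.4 ]
```

View pics/r5.png

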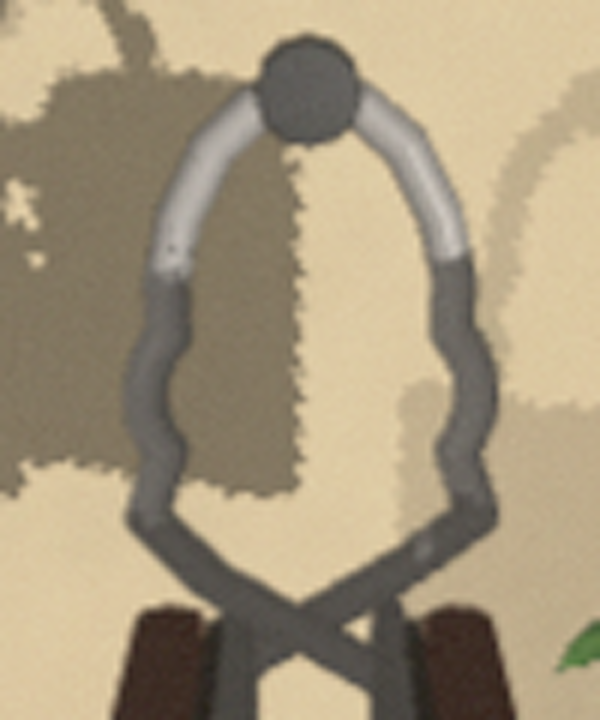

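The ring centre in the tool frame is about (-0.5, z 31.5), from pin minus 34 mm and confirmed by the notches at crop (130–490,385). It is level, with its underside about 12.5 mm below the TCP. I'll carry it to the stand, turning to heading 0.

Emit:
jog_arm(steps=[{"dp": [0, 0.2, 0.4], "turn": [0, 0, 0.02], "claw": 0}, {"dp": [0, 0.6, 0.7], "turn": [0, 0, 0.03], "claw": 0}, {"dp": [0, 1.0, 0.9], "turn": [0, 0, 0.03], "claw": 0}, {"dp": [0, 1.0, 0.9], "turn": [0, 0, 0.03], "claw": 0}])

```text
t: 4.73
ee_pos: [494.8, -90.2, 166.5]
orientation: [-1.032, 1.437, -1.43]
ft_force: [0.6, -0.6, -0.8]
width: 20.0
```

Emit:
jog_arm(steps=[{"dp": [0.0, 0.4, 0], "turn": [0, 0, 0.03], "claw": 0}, {"dp": [0.0, 0.8, 0], "turn": [0, 0, 0.05], "claw": 0}, {"dp": [0, 1.0, 0], "turn": [0, 0, 0.05], "claw": 0}])

```text
t: 4.98
ee_pos: [493.7, -8.2, 164.8]
orientation: [-1.124, 1.324, -1.312]
ft_force: [0.1, -0.1, -0.9]
width: 19.4
```

Emit:
jog_arm(steps=[{"dp": [0.1, 0.4, 0], "turn": [0, 0, 0.03], "claw": 0}, {"dp": [0.2, 0.8, 0], "turn": [0, 0, 0.05], "claw": 0}, {"dp": [0.3, 1.0, 0], "turn": [0, 0, 0.05], "claw": 0}])

```text
t: 5.23
ee_pos: [516.9, 73.9, 162.9]
orientation: [-1.207, 1.209, -1.193]
ft_force: [-0.8, -0.1, -0.7]
width: 20.5
```

Run:
```python
from h import *
o=ctrl.get_obs();M=R.from_rotvec(o["orientation"]).as_matrix();print(o["t"],o["ee_pos"],np.degrees(np.arctan2(M[1,2],M[0,2])),o["qpos"],o["width"])
```

```text
5.2333 [516.88649245  73.87265466 162.90793003] 0.5673271803408195 [0.1122457  0.35640292 1.90179241 0.01508274 0.88398008 1.66358306] 20.50402150350474
```

Emit:
jog_arm(steps=[{"dp": [0.25, 0.4, 0.05], "turn": [0, 0, -0.003], "claw": 0}, {"dp": [0.4, 0.75, 0.05], "turn": [0, 0, -0.003], "claw": 0}, {"dp": [0.5, 0.9, 0.05], "turn": [0, 0, -0.003], "claw": 0}, {"dp": [0.5, 0.9, 0.05], "turn": [0, 0, -0.003], "claw": 0}, {"dp": [0.5, 0.9, 0.05], "turn": [0, 0, -0.003], "claw": 0}, {"dp": [0.5, 0.9, 0.05], "turn": [0, 0, -0.003], "claw": 0}])

```text
t: 5.73
ee_pos: [555.7, 144.5, 165.6]
orientation: [-1.205, 1.217, -1.199]
ft_force: [-0.7, -1.0, -0.3]
width: 19.8
```

```bash
python3 m2.py wrist6
python3 - <<'E'
from h import *
import pickle
for n in("scene","top"):
    d=ctrl.get_image(n);pickle.dump((d,0),open(n+"6.pkl","wb"));
    save(n+"6.png",d["img"][100:270,130:380] if n=="scene" else d["img"][60:260,130:330],3)
E
```

```text
[555.68 144.55 165.64] 0.00205142270091788 [-0.72 -1.02 -0.32] 19.818896046286294
```

View pics/wrist6.png

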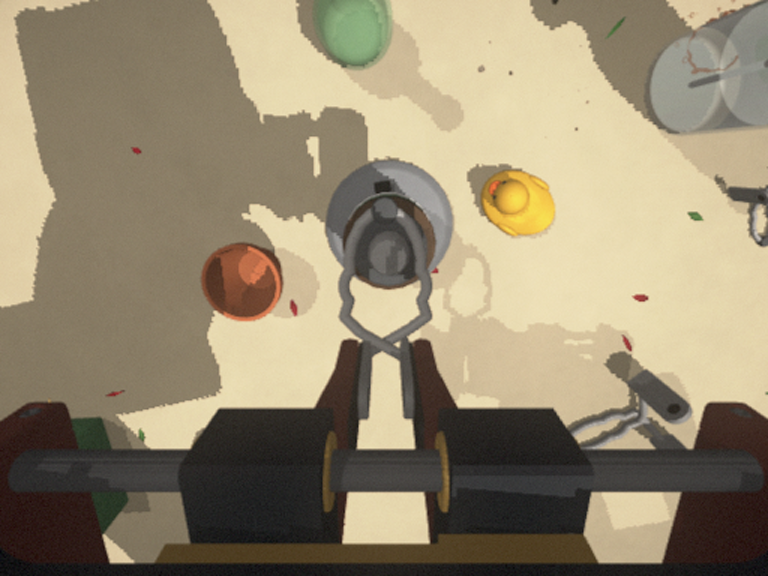

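View pics/scene6.png

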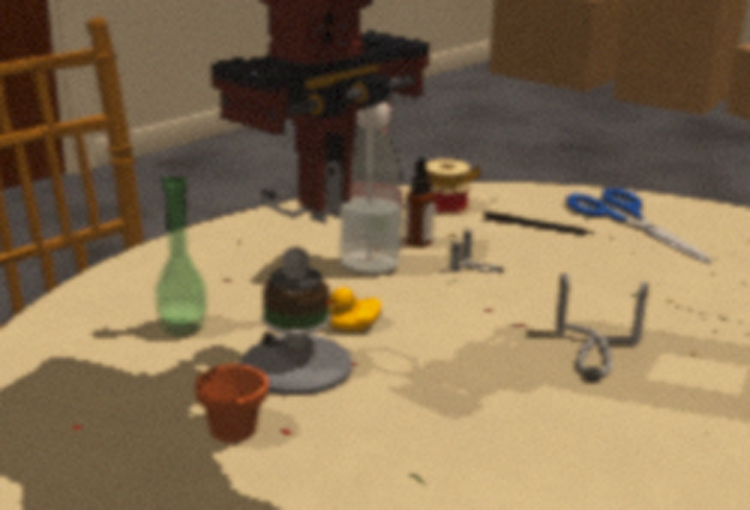

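The wrist view shows the spread ring above the stand: cap top at about (388,257), disc rim around it, vase (352,30), pot (242,281), duck (518,203). I'll measure the cap axis relative to the tool.

```bash
cat > cap.py <<'E'
from tp import *
import pickle,sys
np.set_printoptions(suppress=True,precision=2)
d,o=pickle.load(open(sys.argv[1]+".pkl","rb"));H=np.array(d["hand_eye"]);f,cx,cy=K(d)
z=d["range_z"].astype(float);v,u=np.mgrid[:384,:512]
Q=(np.stack([(u-cx)/f*z,(v-cy)/f*z,z,np.ones_like(z)],-1)@H.T)[...,:3]
W=o["ee_pos"][2]-Q[...,1]
R0=(abs(Q[...,0])<60)&(Q[...,2]>-20)&(Q[...,2]<95)&(z>0)
h,b=np.histogram(W[R0],bins=np.arange(0,180,2));print({int(x):int(n) for x,n in zip(b,h) if n>15})
for nm,lo,hi in(("cap top",float(sys.argv[2]),float(sys.argv[3])),("disc",float(sys.argv[4]),float(sys.argv[5])),("base",5,13)):
    k=R0&(W>lo)&(W<hi);k=cv2.morphologyEx(k.astype(np.uint8),cv2.MORPH_OPEN,np.ones((2,2)))
    if not k.any(): continue
    vv,uu=np.nonzero(k);(c,r)=cv2.minEnclosingCircle(np.c_[uu,vv].astype(np.float32));y=np.median(Q[k>0][:,1])
    print(nm,k.sum(),"height",np.median(W[k>0]),"px",np.array(c)*1.5,"r px",r*1.5,"tool",toolpt(d,*c,y),"r",r*np.median(z[k>0])/f,"mean",Q[k>0].mean(0))
save("cap_"+sys.argv[1]+".png",d["img"][95:225,205:310],5)
E
python3 cap.py wrist6 110 120 85 96; python3 ring.py wrist6 | head -3
```

```text
{0: 267, 4: 80, 6: 314, 8: 518, 10: 1275, 12: 178, 22: 43, 24: 21, 50: 53, 52: 22, 76: 461, 78: 149, 86: 25, 88: 599, 90: 176, 106: 42, 108: 49, 110: 138, 112: 340, 154: 354, 156: 1131, 158: 331, 160: 237, 162: 41, 164: 41, 166: 57, 168: 61, 170: 55, 172: 71, 174: 82, 176: 74}
cap top 477 height 112.45868164636346 px [389.19 256.94] r px 19.124141693115234 tool [ 2.19 53.18 35.68] r 10.215729698471689 mean [ 2.13 52.53 35.62]
disc 793 height 89.51127652346872 px [390. 249.] r px 38.41889476776123 tool [ 2.88 76.12 35.26] r 22.684327962616365 mean [ 0.26 73.34 32.37]
base 2325 height 10.594877461019195 px [389.69 224.26] r px 63.49789237976074 tool [  3.51 155.04  38.34] r 47.778306364387745 mean [  4.61 152.22  54.86]
1622 [-21.42   4.11  14.07] [20.33 13.91 70.88]
tilt x,z, y0 [ 0.01 -0.02  9.69] y at z=35 8.873769541845947 1543
14 -20.5144642580703 -9.81405137406625 8.227223467237138 19.47791457561691 8.617080751081227
```

```bash
echo
```

```text
(no output)
```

View pics/cap_wrist6.png

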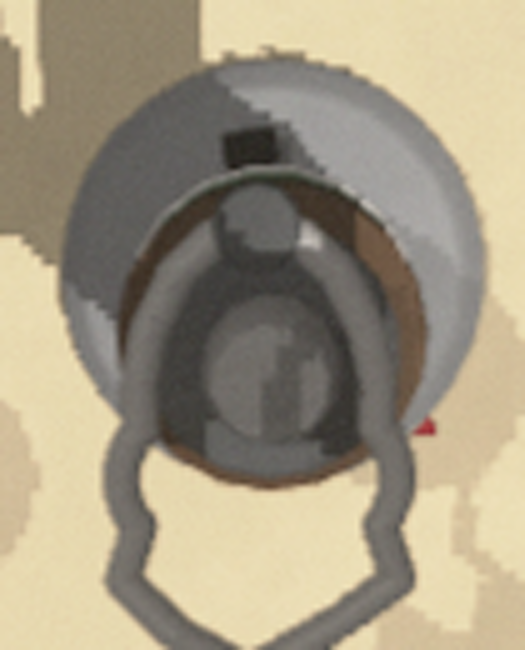

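Emit:
jog_arm(steps=[{"dp": [0.05, -0.03, -0.1], "turn": [0, 0, 0], "claw": 0}, {"dp": [0.05, -0.03, -0.2], "turn": [0, 0, 0], "claw": 0}, {"dp": [0.05, -0.03, -0.3], "turn": [0, 0, 0], "claw": 0}, {"dp": [0.05, -0.03, -0.36], "turn": [0, 0, 0], "claw": 0}, {"dp": [0.05, -0.03, -0.36], "turn": [0, 0, 0], "claw": 0}, {"dp": [0.05, -0.03, -0.36], "turn": [0, 0, 0], "claw": 0}])

```text
t: 6.38
ee_pos: [559.9, 142.1, 137.1]
orientation: [-1.204, 1.218, -1.2]
ft_force: [0.5, 0.9, -0.0]
width: 19.8
```

```bash
python3 m2.py wrist7;python3 cap.py wrist7 109 120 85 96; python3 ring.py wrist7 | head -3;  python3 - <<'E'
from h import *
import pickle
for n in("scene","top"):
    d=ctrl.get_image(n);pickle.dump((d,0),open(n+"7.pkl","wb"));
    save(n+"7.png",d["img"][150:250,180:280] if n=="scene" else d["img"][110:240,150:300],5)
E
```

```text
[559.86 142.1  137.15] -0.050002710878235476 [ 0.46  0.92 -0.01] 19.78337685434726
{0: 324, 4: 108, 6: 368, 8: 617, 10: 1483, 12: 176, 22: 41, 50: 62, 52: 17, 74: 26, 76: 410, 78: 138, 86: 35, 88: 945, 90: 257, 96: 17, 102: 17, 104: 20, 106: 52, 108: 72, 110: 190, 112: 410, 124: 47, 126: 597, 128: 918, 130: 320, 132: 208, 134: 23, 136: 54, 138: 49, 140: 57, 142: 63, 144: 79, 146: 77, 148: 71, 150: 67, 152: 76, 154: 67, 156: 94, 158: 78, 160: 79, 162: 95, 164: 131, 166: 150, 168: 261, 170: 127, 172: 97, 174: 108, 176: 118}
cap top 637 height 112.29995722498364 px [383.25 278.25] r px 22.07105827331543 tool [-0.86 24.85 31.83] r 10.391881878237758 mean [-0.73 25.67 31.31]
disc 1258 height 89.57938285451384 px [383.66 266.92] r px 42.94809150695801 tool [-0.74 47.57 31.6 ] r 22.246104046608455 mean [ 0.19 45.3  33.4 ]
base 2704 height 10.566825329508504 px [386.2  235.86] r px 68.95032691955566 tool [  0.76 126.58  34.29] r 47.50999636969922 mean [  2.32 124.72  51.6 ]
1980 [-21.29   4.18  14.  ] [20.28 25.   70.98]
tilt x,z, y0 [-0.   -0.09 13.67] y at z=35 10.546968551297564 868
22 14.226439716177335 - 14.226439716177335 18.922151574862443 11.467354042350436
```

View pics/cap_wrist7.png

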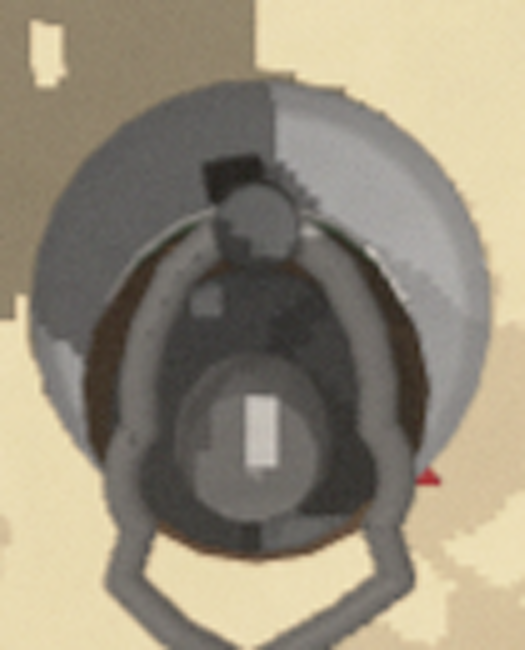

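View pics/scene7.png

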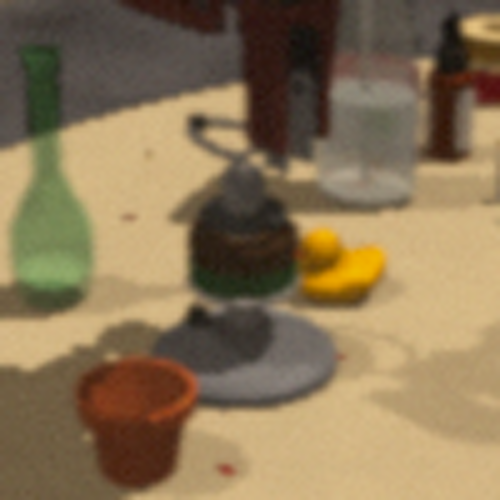

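View pics/top7.png

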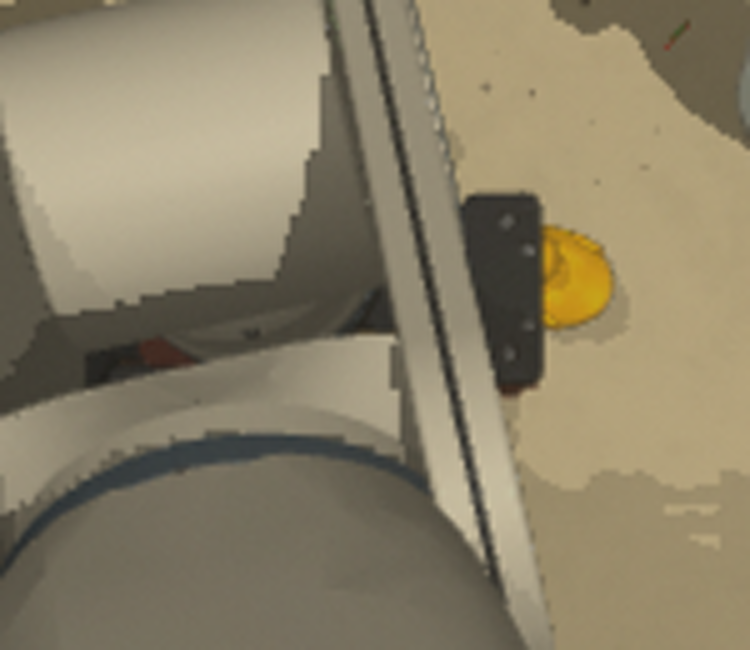

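The cap is at tool (-0.86, 31.8) against the ring at (-0.46, 31.5), so they are concentric to half a millimetre. Camera heights put the cap at about 113 and the disc at about 90–91, so I expect contact at TCP about 103. I'll lower it round the cap first.

Emit:
jog_arm(steps=[{"dp": [0.004, 0.005, -0.06], "turn": [0, 0, 0], "claw": 0}, {"dp": [0.004, 0.005, -0.12], "turn": [0, 0, 0], "claw": 0}, {"dp": [0.004, 0.005, -0.18], "turn": [0, 0, 0], "claw": 0}, {"dp": [0.004, 0.005, -0.24], "turn": [0, 0, 0], "claw": 0}, {"dp": [0.004, 0.005, -0.3], "turn": [0, 0, 0], "claw": 0}, {"dp": [0.004, 0.005, -0.3], "turn": [0, 0, 0], "claw": 0}, {"dp": [0.004, 0.005, -0.3], "turn": [0, 0, 0], "claw": 0}])

```text
t: 7.12
ee_pos: [560.5, 142.6, 113.5]
orientation: [-1.203, 1.217, -1.2]
ft_force: [-0.4, 0.3, 0.1]
width: 20.0
```

```bash
python3 m2.py wrist8;python3 cap.py wrist8 109 118 85 96;python3 -c "
from h import *
for i in range(4):
    o=ctrl.get_obs();print(o['ft_force'].round(2),o['moment'].round(3))"
```

```text
[560.5  142.62 113.53] -0.04424246699456145 [-0.37  0.33  0.12] 20.030046912769023
{0: 305, 4: 128, 6: 429, 8: 687, 10: 1736, 12: 172, 22: 26, 50: 54, 52: 17, 74: 17, 76: 715, 78: 159, 86: 53, 88: 1123, 90: 243, 94: 18, 96: 22, 98: 20, 100: 40, 102: 443, 104: 1100, 106: 415, 108: 302, 110: 298, 112: 542, 114: 56, 116: 59, 118: 68, 120: 71, 122: 83, 124: 61, 126: 75, 128: 60, 130: 75, 132: 80, 134: 102, 136: 73, 138: 95, 140: 113, 142: 150, 144: 225, 146: 175, 148: 80, 150: 112, 152: 120, 154: 120, 156: 127, 158: 137, 160: 139, 162: 143, 164: 98, 166: 90, 168: 184, 170: 74, 172: 65, 174: 44, 176: 55}
cap top 1038 height 112.37363310062153 px [385.87 321.75] r px 49.64694786071777 tool [ 0.33  1.16 19.3 ] r 20.73124116366356 mean [-0.6   1.21 25.74]
disc 1428 height 89.4904255182913 px [384.59 279.35] r px 48.32457160949707 tool [-0.22 24.04 31.52] r 22.33161606105074 mean [ 0.23 22.49 34.62]
base 3109 height 10.482047350927758 px [386.61 243.  ] r px 74.62895965576172 tool [  0.98 103.05  33.69] r 47.36567779493469 mean [  2.55 101.    51.71]
[ 0.11  0.06 -0.38] [-0.    -0.011  0.032]
[ 0.11  0.06 -0.38] [-0.    -0.011  0.032]
[ 0.11  0.06 -0.38] [-0.    -0.011  0.032]
[ 0.11  0.06 -0.38] [-0.    -0.011  0.032]
```

View pics/cap_wrist8.png

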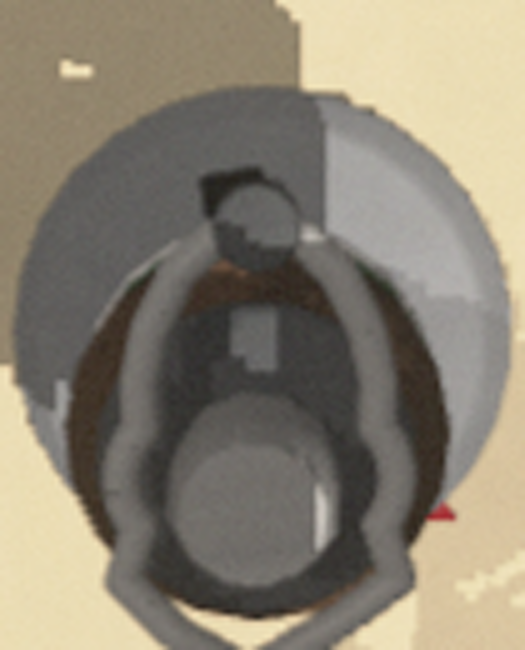

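The ring encircles the cap with no contact force and the opening looks centred (cap about (253,500), notches 105–412). I'll keep lowering gently.

Emit:
jog_arm(steps=[{"dp": [0, 0, -0.025], "turn": [0, 0, 0], "claw": 0}, {"dp": [0, 0, -0.05], "turn": [0, 0, 0], "claw": 0}, {"dp": [0, 0, -0.075], "turn": [0, 0, 0], "claw": 0}, {"dp": [0, 0, -0.09], "turn": [0, 0, 0], "claw": 0}, {"dp": [0, 0, -0.09], "turn": [0, 0, 0], "claw": 0}, {"dp": [0, 0, -0.09], "turn": [0, 0, 0], "claw": 0}])

```text
t: 7.67
ee_pos: [560.7, 142.7, 106.6]
orientation: [-1.202, 1.217, -1.2]
ft_force: [1.0, -0.1, -0.0]
width: 20.3
```

Emit:
jog_arm(steps=[{"dp": [0, 0, -0.012], "turn": [0, 0, 0], "claw": 0}, {"dp": [0, 0, -0.025], "turn": [0, 0, 0], "claw": 0}, {"dp": [0, 0, -0.025], "turn": [0, 0, 0], "claw": 0}, {"dp": [0, 0, -0.025], "turn": [0, 0, 0], "claw": 0}])

```text
t: 8.0
ee_pos: [560.7, 142.7, 104.5]
orientation: [-1.203, 1.217, -1.2]
ft_force: [0.1, 1.0, -0.7]
width: 20.2
```

Emit:
jog_arm(steps=[{"dp": [0, 0, -0.012], "turn": [0, 0, 0], "claw": 0}, {"dp": [0, 0, -0.02], "turn": [0, 0, 0], "claw": 0}, {"dp": [0, 0, -0.02], "turn": [0, 0, 0], "claw": 0}, {"dp": [0, 0, -0.02], "turn": [0, 0, 0], "claw": 0}])

```text
t: 8.33
ee_pos: [560.8, 142.7, 103.1]
orientation: [-1.202, 1.217, -1.2]
ft_force: [-0.6, -0.1, 2.2]
width: 20.3
```

```bash
cat > f.py <<'E'
from h import *
o=ctrl.get_obs();M=R.from_rotvec(o["orientation"]).as_matrix();print(o['t'],o['ee_pos'].round(2),o['ft_force'].round(2),o['moment'].round(3),o["width"],M[:,1].round(4))
E
python3 f.py
```

```text
8.3333 [560.8  142.73 103.11] [-0.58 -0.11  2.16] [0.    0.091 0.017] 20.25458495520103 [-0.0024  0.0113 -0.9999]
```

Disc felt at TCP 103.1 (2.2 N, moment 0.09 N·m), matching the camera estimate. I'll press on in small steps.

Emit:
jog_arm(steps=[{"dp": [0, 0, -0.012], "turn": [0, 0, 0], "claw": 0}, {"dp": [0, 0, -0.024], "turn": [0, 0, 0], "claw": 0}, {"dp": [0, 0, -0.024], "turn": [0, 0, 0], "claw": 0}, {"dp": [0, 0, -0.024], "turn": [0, 0, 0], "claw": 0}])

```text
t: 8.67
ee_pos: [560.8, 142.8, 101.3]
orientation: [-1.202, 1.217, -1.2]
ft_force: [-1.9, 0.2, 4.0]
width: 20.2
```

```bash
python3 f.py
```

```text
8.6667 [560.84 142.77 101.33] [-1.94  0.17  3.98] [-0.025  0.184 -0.004] 20.210153225198976 [-0.0023  0.0113 -0.9999]
```

Emit:
jog_arm(steps=[{"dp": [0, 0, -0.012], "turn": [0, 0, 0], "claw": 0}, {"dp": [0, 0, -0.022], "turn": [0, 0, 0], "claw": 0}, {"dp": [0, 0, -0.022], "turn": [0, 0, 0], "claw": 0}, {"dp": [0, 0, -0.022], "turn": [0, 0, 0], "claw": 0}])

```text
t: 9.0
ee_pos: [560.9, 142.8, 99.8]
orientation: [-1.202, 1.217, -1.2]
ft_force: [-1.3, 0.6, 5.9]
width: 20.0
```

```bash
python3 f.py; python3 m2.py wrist9; python3 ring.py wrist9|tail -20
```

```text
9.0 [560.85 142.81  99.81] [-1.29  0.56  5.85] [-0.045  0.301 -0.001] 20.02952946385252 [-0.0022  0.0114 -0.9999]
[560.85 142.81  99.81] -0.040748001955815266 [-1.29  0.56  5.85] 20.02952946385252
4190 [-29.28  -4.86  14.  ] [27.63 24.69 70.99]
tilt x,z, y0 [-0.01 -0.02 14.28] y at z=35 13.65883191458977 1353
14 -15.551304221645383 -10.756364082064835 8.424141766522764 13.905695914726154 13.81393833252697
18 -21.792099961134372 -13.45608996002947 11.011120128960341 15.17928863397404 13.61847790809355
22 -22.919011091511894 -13.968164236573847 11.603689332075366 21.237555974636287 13.789990384033404
26 -23.412874552435465 -13.144772416246305 10.87779877887821 21.804848878435415 13.78155148327906
30 -23.335215202986756 -11.752740503868262 9.479174963234616 21.710404160708904 13.690664353616144
34 -22.434910845402847 -9.047988873380131 6.129992773573594 20.810884962531645 13.560542423716772
38 -21.627061023029782 -0.45029096248912004 0.20431611658175097 20.039058615580544 13.60634844839759
42 -19.499271180200992 -0.4407325277424615 0.20642887475139932 17.940526681567896 13.61393373070479
46 -17.775951825206782 -0.43007716067465784 0.21001827995823097 17.495361646045776 13.574540427640576
50 -16.92957220461526 -0.42539584701692135 0.2143896215509788 10.321706386881697 13.776968365953877
54 -14.244086697492621 -9.884255513988908 8.37140788198467 14.723451905870066 10.893201867527756
58 -13.545534833723734 -12.876704788278346 5.843387870411494 11.470421638433464 10.410719174720484
62 -9.08565936302946 -7.795453568447468 5.772927512419871 10.157000943410104 10.191252313059001
66 -5.930172121988237 -5.930172121988237 - -5.930172121988237 10.052179861901408
70 -2.8621181917370144 -0.38430130303142707 1.4544156482991928 2.0764320628638755 11.402125662337241
```

View pics/wrist9.png

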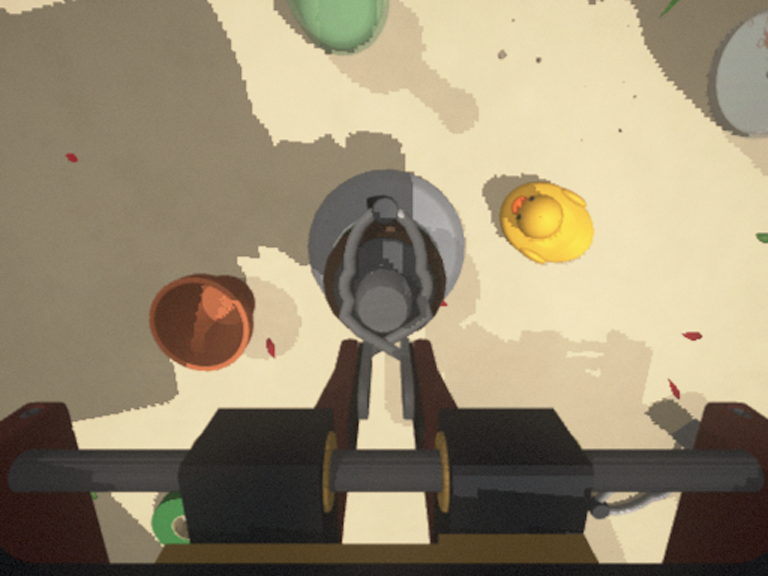

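The ring is down round the spindle beneath the cap top (cap (383,300)), and pot, duck and vase look untouched. I'll check the ring's tilt using wire-only points.

```bash
cat > wire.py <<'E'
from tp import *
import pickle,sys
np.set_printoptions(suppress=True,precision=2)
for n in sys.argv[1:]:
    d,o=pickle.load(open(n+".pkl","rb"));H=np.array(d["hand_eye"]);f,cx,cy=K(d)
    z=d["range_z"].astype(float);v,u=np.mgrid[:384,:512]
    Q=(np.stack([(u-cx)/f*z,(v-cy)/f*z,z,np.ones_like(z)],-1)@H.T)[...,:3]
    x,y,t=Q[...,0],Q[...,1],Q[...,2]
    print(n,[(lo,round(float(np.median(y[k])),2),round(float(np.median(y[k&(x<0)])),2),round(float(np.median(y[k&(x>0)])),2),int(k.sum())) for lo in range(16,60,6) for k in [(z>0)&(t>lo)&(t<lo+6)&(y>5)&(y<11.8)&(abs(x+.5)<22)&(abs(x+.5)>12.5-max(0,lo-40)*.35)] if k.sum()>5])
    P=[Q[int(c/1.5)-1:int(c/1.5)+2,int(a/1.5)-1:int(a/1.5)+2].reshape(-1,3).mean(0) for a,c in[(384,210)]];print("pin top",P)
E
python3 wire.py wrist5 wrist8 wrist9
```

```text
wrist5 [(16, 8.7, 8.38, 8.98, 175), (22, 8.98, 9.01, 8.93, 137), (28, 9.1, 9.01, 9.24, 142), (34, 9.07, 9.13, 8.99, 149), (40, 8.96, 9.03, 8.88, 147), (46, 8.92, 9.03, 8.9, 147), (52, 9.0, 8.94, 9.18, 167), (58, 8.98, 8.99, 8.92, 160)]
pin top [array([-0.46,  6.15, 65.61])]
wrist8 [(16, 8.67, 8.33, 9.06, 172), (22, 9.01, 9.08, 8.92, 134), (28, 9.14, 9.14, 9.08, 143), (34, 8.89, 8.84, 8.9, 154), (40, 8.98, 9.01, 8.95, 143), (46, 9.09, 9.13, 9.07, 149), (52, 9.01, 9.02, 8.98, 166), (58, 9.01, 8.95, 9.05, 166)]
pin top [array([-0.38,  6.49, 65.54])]
wrist9 [(16, 8.64, 8.21, 8.9, 176), (22, 8.92, 9.07, 8.87, 138), (28, 8.96, 9.01, 8.93, 138), (34, 8.87, 8.81, 8.93, 152), (40, 8.69, 8.89, 8.57, 142), (46, 8.68, 8.86, 8.49, 149), (52, 8.73, 8.76, 8.63, 170), (58, 8.56, 8.56, 8.57, 163)]
pin top [array([-0.38,  6.34, 65.55])]
```

The ring stays level (0.4 mm over 40 mm). I'll press to about 8.5 N.

Emit:
jog_arm(steps=[{"dp": [0, 0, -0.01], "turn": [0, 0, 0], "claw": 0}, {"dp": [0, 0, -0.02], "turn": [0, 0, 0], "claw": 0}, {"dp": [0, 0, -0.02], "turn": [0, 0, 0], "claw": 0}, {"dp": [0, 0, -0.02], "turn": [0, 0, 0], "claw": 0}])

```text
t: 9.38
ee_pos: [560.9, 142.8, 98.6]
orientation: [-1.202, 1.217, -1.2]
ft_force: [-3.5, 0.1, 8.1]
width: 20.6
```

```bash
python3 f.py
```

```text
9.3833 [560.91 142.85  98.63] [-3.48  0.05  8.13] [-0.081  0.362 -0.009] 20.628269263278103 [-0.002   0.0114 -0.9999]
```

8.1 N at TCP 98.6, about 4.5 mm below first contact, and the disc is pressed enough. I'll release gradually, moving 4 mm in +x to follow the tabs' forward swing.

Emit:
jog_arm(steps=[{"dp": [0, 0, 0], "turn": [0, 0, 0], "claw": 0.24}, {"dp": [0.005, 0, 0], "turn": [0, 0, 0], "claw": 0.3}, {"dp": [0.012, 0, 0], "turn": [0, 0, 0], "claw": 0.36}, {"dp": [0.02, 0, 0], "turn": [0, 0, 0], "claw": 0.42}, {"dp": [0.03, 0, 0], "turn": [0, 0, 0], "claw": 0.48}, {"dp": [0.04, 0, 0], "turn": [0, 0, 0], "claw": 0.54}, {"dp": [0.05, 0, 0], "turn": [0, 0, 0], "claw": 0.6}, {"dp": [0.05, 0, 0], "turn": [0, 0, 0], "claw": 0.7}, {"dp": [0.05, 0, 0], "turn": [0, 0, 0], "claw": 0.85}, {"dp": [0.05, 0, 0], "turn": [0, 0, 0], "claw": 0.95}, {"dp": [0.05, 0, 0], "turn": [0, 0, 0], "claw": 0.95}])

```text
t: 10.3
ee_pos: [564.7, 142.8, 98.4]
orientation: [-1.202, 1.217, -1.2]
ft_force: [0.4, -0.3, 0.7]
width: 75.7
```

```bash
python3 f.py; python3 m2.py wrist10
```

```text
10.3 [564.72 142.8   98.43] [ 0.37 -0.31  0.74] [ 0.036  0.036 -0.045] 75.68848973689485 [-0.0025  0.0113 -0.9999]
[564.72 142.8   98.43] -0.0423794852693805 [ 0.37 -0.31  0.74] 75.68848973689485
```

View pics/wrist10.png

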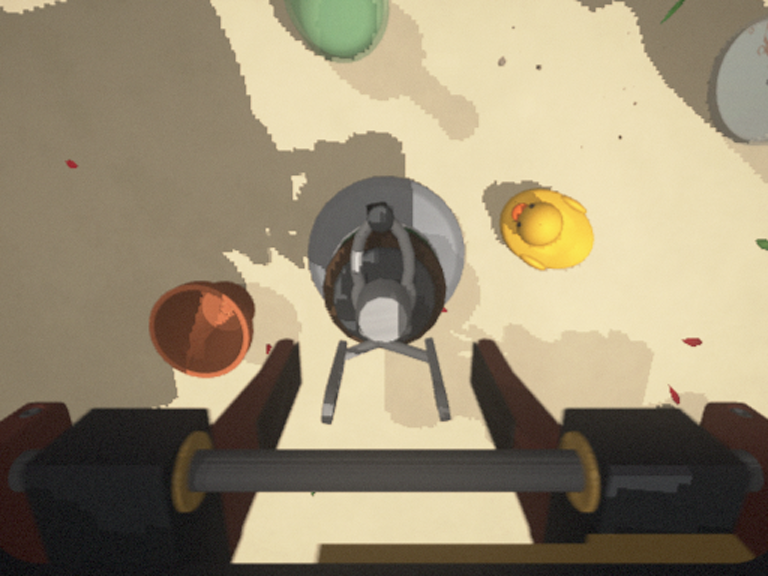

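The ring has closed beneath the cap and the eyes, (333,380) and (437,380), are free of the fingers. I'll check spread, level and centring while here.

```bash
cat > chk.py <<'E'
from tp import *
import pickle,sys
np.set_printoptions(suppress=True,precision=2)
def go(n):
    d,o=pickle.load(open(n+".pkl","rb"));H=np.array(d["hand_eye"]);f,cx,cy=K(d)
    z=d["range_z"].astype(float);v,u=np.mgrid[:384,:512]
    Q=(np.stack([(u-cx)/f*z,(v-cy)/f*z,z,np.ones_like(z)],-1)@H.T)[...,:3]
    M=R.from_rotvec(o["orientation"]).as_matrix();W=Q@M.T+o["ee_pos"];W[z==0]=np.nan
    return d,o,Q,W
if __name__=="__main__":
    d,o,Q,W=go(sys.argv[1]);ax=np.array([592,142.8]);rel=W[...,:2]-ax;h=W[...,2]
    # tabs
    k=(h>115)&(h<142)&(rel[...,0]<-15)&(rel[...,0]>-55)&(abs(rel[...,1])<34)
    n,l,st,c=cv2.connectedComponentsWithStats(k.astype(np.uint8))
    for i in range(1,n):
        if st[i,4]>15:q=W[l==i];t=q[q[:,2]>np.percentile(q[:,2],60)];print("tab",st[i],"relmin",(q.min(0)-[*ax,0]),"relmax",(q.max(0)-[*ax,0]),t.mean(0)-[*ax,0])
    for lo in range(-32,36,4):
        k=(rel[...,0]>lo)&(rel[...,0]<lo+4)&(abs(rel[...,1])<24)&(h>84)&(h<99)
        if k.sum()>5:print(lo,k.sum(),np.percentile(h[k],[5,25,50,75,95]),"y",rel[...,1][k&(h>91)].min() if (k&(h>91)).any() else 0,rel[...,1][k&(h>91)].max() if (k&(h>91)).any() else 0)
    save("c_"+sys.argv[1]+".png",d["img"][125:290,195:315],4.5)
E
python3 chk.py wrist10
python3 - <<'E'
from h import *
import pickle
d=ctrl.get_image("scene");pickle.dump((d,0),open("scene10.pkl","wb"));save("scene10.png",d["img"][150:250,180:280],6)
E
```

```text
tab [286 244  14  37 268] relmin [-34.15 -23.52 115.04] relmax [-18.64 -17.4  134.24] [-26.44 -20.64 132.52]
tab [214 246  13  37 294] relmin [-35.62  17.79 115.1 ] relmax [-20.19  23.29 134.44] [-27.73  20.62 132.39]
-32 7 [89.82 90.55 91.43 93.79 96.97] y 18.305418773116344 19.26815869648368
-28 94 [90.37 91.28 91.93 95.78 96.65] y -18.11280044391198 18.498675996841456
-24 285 [86.74 90.9  93.36 95.71 97.11] y -20.924359735190222 21.811016037398446
-20 202 [85.66 87.03 91.96 95.51 96.76] y -21.158742327085292 20.504586669133175
-16 119 [85.45 86.17 86.76 87.5  91.6 ] y -10.026916592698 11.225740224281253
-12 137 [85.58 86.33 86.78 87.16 87.84] y 0 0
-8 148 [85.8  86.29 86.64 87.08 87.7 ] y 0 0
-4 168 [85.53 86.32 86.75 87.27 91.33] y -11.836671328603217 14.170437771567066
0 204 [85.83 86.52 87.06 90.8  92.23] y -12.424716375938033 14.7310795565447
4 279 [85.77 86.6  87.16 91.22 95.03] y -11.70688765978366 14.058783937550118
8 415 [85.8  86.57 87.25 91.53 96.99] y -11.00655558477456 14.483939050510344
12 324 [85.5  86.38 86.95 90.08 91.88] y -11.543431423615118 14.435297753971497
16 267 [85.79 86.63 87.27 90.9  92.26] y -11.437462644709228 14.90330275706745
20 168 [85.27 86.55 90.42 91.32 92.21] y -11.403146289822644 14.21488400772435
24 105 [89.46 90.69 91.3  91.81 92.24] y -10.1070847160494 12.852832409648329
28 156 [89.93 90.78 91.59 92.55 93.92] y -8.178170548520939 12.184111806401575
32 149 [90.35 92.24 93.42 94.   94.82] y -5.687586515924551 9.026412272914513
```

View pics/c_wrist10.png

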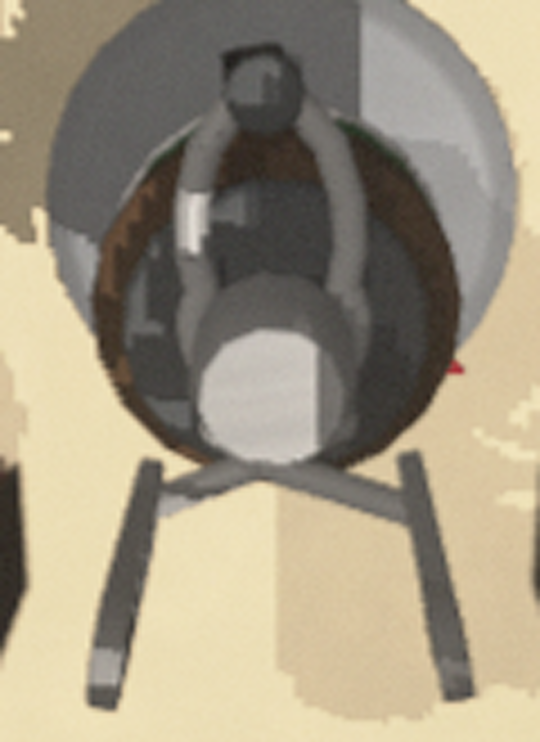

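View pics/scene10.png

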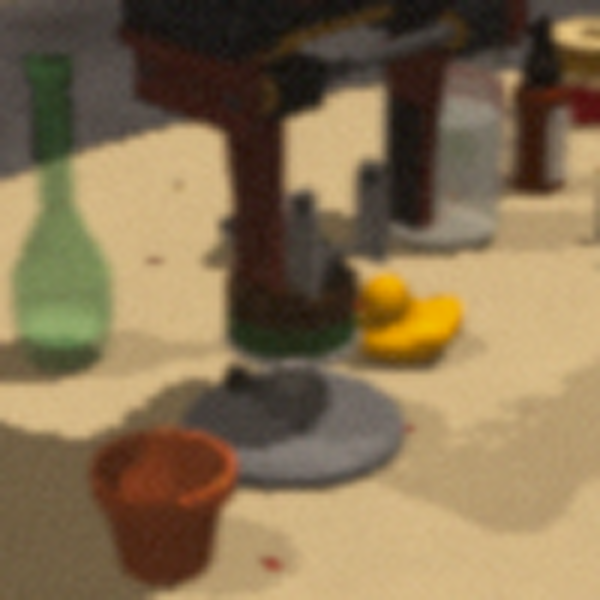

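Run:
```python
from chk import *
for n in ("wrist2","wrist3","wrist10"):
    d,o,Q,W=go(n);M=R.from_rotvec(o["orientation"]).as_matrix()
    h=W[...,2];base=0 if n!="wrist10" else 87.5
    k=(h-base>38)&(h-base<52)&(abs(Q[...,0])<36)&(abs(Q[...,2]+5 )<25)
    nn,l,st,c=cv2.connectedComponentsWithStats(k.astype(np.uint8));
    for i in range(1,nn):
        if st[i,4]>20:
            q=Q[l==i];vx,vz,x0,z0=cv2.fitLine(q[:,[0,2]].astype(np.float32),cv2.DIST_HUBER,0,.01,.01).ravel()
            print(n,"tab ang",np.arctan(vx/vz),"mean x",q[:,0].mean(),"z",q[:,2].mean(),"xmin/max",q[:,0].min(),q[:,0].max(),"top h",np.percentile(h[l==i],95)-base)
d,o,Q,W=go("wrist10")
p=toolpt(d,262/4.5+195,88/4.5+125,o["ee_pos"][2]-93.5);M=R.from_rotvec(o["orientation"]).as_matrix();print("pin",p,M@p+o["ee_pos"])
k=(W[...,2]>109)&(W[...,2]<118)&(abs(Q[...,0])<16)&(Q[...,2]>10)&(Q[...,2]<50);w=W[k];print("cap",w.mean(0),(w.min(0)+w.max(0))/2,np.ptp(w,axis=0))
k2=cv2.morphologyEx(((abs(W[...,2]-112.5)<1.8)&k).astype(np.uint8),cv2.MORPH_OPEN,np.ones((3,3)))
vv,uu=np.nonzero(k2);c,r=cv2.minEnclosingCircle(np.c_[uu,vv].astype(np.float32));t=toolpt(d,*c,o["ee_pos"][2]-112.5);print(c,r,M@t+o["ee_pos"])
```

```text
wrist2 tab ang 0.24889667 mean x -28.832121197940005 z 2.539488378506725 xmin/max -32.37665346620153 -25.897833442668055 top h 46.00644335237771
wrist2 tab ang -0.31249747 mean x 23.771883322713094 z 2.7105506066533436 xmin/max 20.727506171808383 27.93808776247399 top h 45.51860033418574
wrist3 tab ang -0.2827402 mean x 25.351055068562076 z 0.08225169209124458 xmin/max 22.46733251642063 29.54414626475973 top h 45.89701408730937
wrist3 tab ang 0.26269624 mean x -26.888197627295188 z -0.3415080038982114 xmin/max -30.82869720180928 -23.849015134442592 top h 45.68157730786278
wrist10 tab ang -0.19704957 mean x 19.876337952091387 z 2.6542795998052324 xmin/max 17.07072906068251 23.160758752615134 top h 45.928672555215115
wrist10 tab ang 0.0872136 mean x -20.628543670452814 z 1.0688610028089125 xmin/max -23.642784576876352 -18.10437517666229 top h 45.94509533569283
pin [-2.05  4.93 63.  ] [627.71 144.86  93.37]
cap [592.26 143.78 112.09] [592.05 143.96 111.53] [20.14 20.56  5.04]
(254.73321533203125, 211.73133850097656) 16.592050552368164 [591.85 143.75 112.44]
```

The measurements conflict. The spread comes out at 0.088 rad from tab spacing and wire width, but about 0.13 from tab angles, so the ring may not be fully home. I'll raise the tool and inspect from the side.

Emit:
jog_arm(steps=[{"dp": [0, 0, 0.1], "turn": [0, 0, 0], "claw": 1}, {"dp": [0, 0, 0.4], "turn": [0, 0, 0], "claw": 1}, {"dp": [0, 0, 0.75], "turn": [0, 0, 0], "claw": 1}, {"dp": [-0.3, 0, 0.9], "turn": [0, 0, 0], "claw": 1}, {"dp": [-0.6, 0, 1.0], "turn": [0, 0, 0], "claw": 1}, {"dp": [-0.6, 0, 1.0], "turn": [0, 0, 0], "claw": 1}, {"dp": [-0.6, 0, 1.0], "turn": [0, 0, 0], "claw": 1}])

```text
t: 10.98
ee_pos: [516.5, 142.9, 179.7]
orientation: [-1.201, 1.215, -1.2]
ft_force: [1.4, -0.4, -0.2]
width: 87.8
```

```bash
python3 m2.py wrist11
python3 - <<'E'
from h import *
import pickle
d=ctrl.get_image("scene");pickle.dump((d,0),open("scene11.pkl","wb"));save("scene11.png",d["img"][170:240,195:265],9)
d,o=pickle.load(open("wrist11.pkl","rb"));save("w11.png",d["img"][20:220,180:330],4)
E
```

```text
[516.52 142.93 179.72] -0.015225436913147861 [ 1.39 -0.45 -0.18] 87.81821976003866
```

View pics/scene11.png

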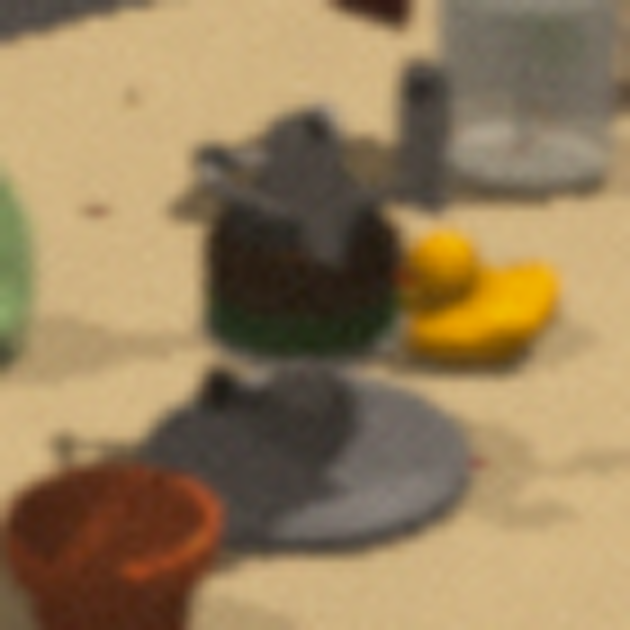

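View pics/w11.png

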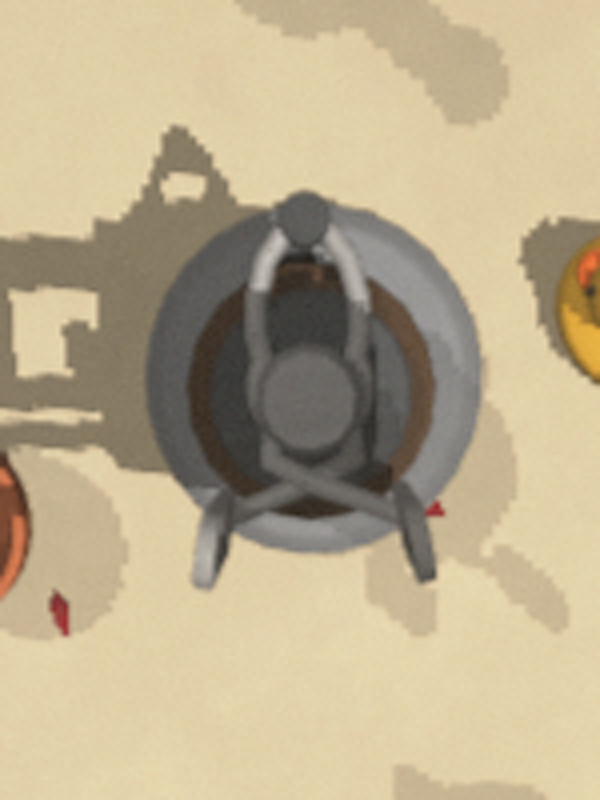

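The close view shows the cap (310,400) sitting over the ring, with the wires at its flanks (255–370). I'll measure wire heights, widths and tab angles from here, where nothing occludes.

Run:
```python
from chk import *
d,o,Q,W=go("wrist11");h=W[...,2]
save("z11.png",d["img"][85:150,225:290],9)
hm=np.clip((h-80)*7,0,255);hm=np.nan_to_num(hm).astype(np.uint8)
cv2.imwrite("pics/zh11.png",cv2.resize(cv2.applyColorMap(hm,cv2.COLORMAP_JET)[60:175,220:295],None,fx=6,fy=6,interpolation=0))
k=(h>109)&(abs(W[...,1]-143.8)<14)&(abs(W[...,0]-592)<14);w=W[k];print("cap",(w.min(0)+w.max(0))/2,np.ptp(w,axis=0),np.percentile(h[k],90))
k=(h>124)&(h<142)&(W[...,0]<580)&(W[...,0]>545)
nn,l,st,c=cv2.connectedComponentsWithStats(k.astype(np.uint8))
for i in range(1,nn):
    if st[i,4]>15:
        q=W[l==i];vx,vy,_,_=cv2.fitLine(q[:,:2].astype(np.float32),cv2.DIST_HUBER,0,.01,.01).ravel();print("tab",q[:,:2].mean(0),q.min(0),q.max(0),"ang",np.arctan(vy/vx))
for lo in range(562,634,4):
    k=(W[...,0]>lo)&(W[...,0]<lo+4)&(abs(W[...,1]-144)<24)
    a=k&(h>89.3)&(h<97)
    L=W[a&(W[...,1]>144)];Rr=W[a&(W[...,1]<144)]
    if len(L)>2 and len(Rr)>2:print(lo,"L y %.1f..%.1f h %.1f n%d"%(L[:,1].min(),L[:,1].max(),np.median(L[:,2]),len(L)),"R y %.1f..%.1f h %.1f n%d"%(Rr[:,1].min(),Rr[:,1].max(),np.median(Rr[:,2]),len(Rr)))
k=(np.hypot(W[...,0]-592,W[...,1]-143.8)<23)&(h>80)&(h<89);print("disc",np.median(h[k]),k.sum())
k=(h>92)&(h<97)&(W[...,0]>620)&(abs(W[...,1]-144)<8);print("pin",W[k].mean(0),k.sum(),(W[k].min(0)+W[k].max(0))/2)
```

```text
cap [590.94 143.88 111.65] [20.5  20.51  5.29] 113.18415552911625
tab [565.78 122.34] [557.27 119.07 124.02] [572.73 125.32 133.81] ang 0.21585584
tab [564.32 163.32] [555.52 160.99 124.6 ] [571.34 166.08 134.07] ang -0.11446017
562 L y 154.7..162.0 h 91.3 n22 R y 124.0..128.4 h 95.4 n8
566 L y 146.4..161.0 h 91.6 n48 R y 124.9..141.0 h 95.6 n63
570 L y 144.5..163.4 h 91.5 n45 R y 122.9..143.6 h 95.6 n58
574 L y 144.5..154.5 h 93.1 n47 R y 132.0..143.6 h 91.3 n46
578 L y 149.1..154.5 h 91.1 n24 R y 132.0..138.3 h 91.3 n26
582 L y 153.4..155.3 h 89.8 n5 R y 132.1..134.8 h 90.5 n8
586 L y 156.1..157.0 h 90.5 n5 R y 131.2..132.3 h 91.1 n7
590 L y 155.9..157.9 h 90.7 n13 R y 130.4..132.3 h 91.4 n10
594 L y 153.2..157.8 h 91.2 n18 R y 130.5..134.1 h 91.6 n19
598 L y 152.4..156.8 h 91.3 n21 R y 131.4..135.8 h 91.0 n23
602 L y 153.2..157.6 h 91.2 n28 R y 130.6..135.8 h 91.0 n28
606 L y 153.2..157.5 h 91.3 n28 R y 131.6..135.1 h 91.4 n25
610 L y 153.0..157.4 h 91.4 n29 R y 131.6..136.0 h 91.2 n29
614 L y 152.2..156.5 h 91.2 n30 R y 132.5..136.8 h 91.2 n28
618 L y 145.3..155.6 h 90.9 n35 R y 133.4..140.2 h 91.4 n32
622 L y 144.4..153.8 h 92.8 n58 R y 135.2..143.6 h 91.9 n51
626 L y 144.4..151.2 h 93.8 n40 R y 138.6..143.6 h 93.6 n27
630 L y 144.4..148.6 h 93.7 n15 R y 141.1..143.6 h 93.5 n9
disc 86.69070243223908 970
pin [626.62 144.95  93.58] 156 [626.25 143.61  93.75]
```

View pics/z11.png

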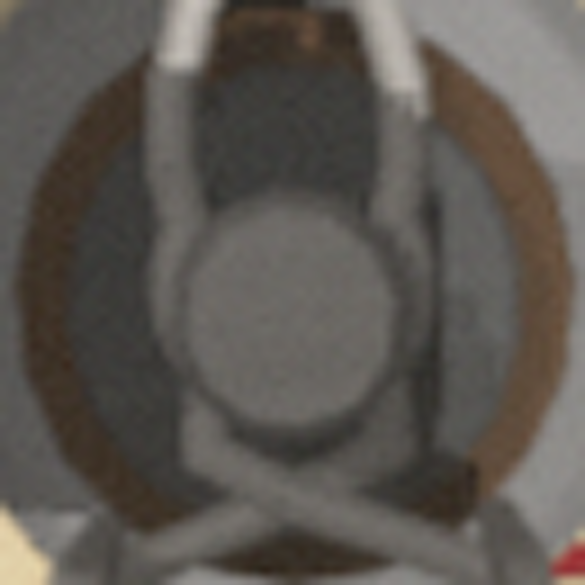

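View pics/zh11.png

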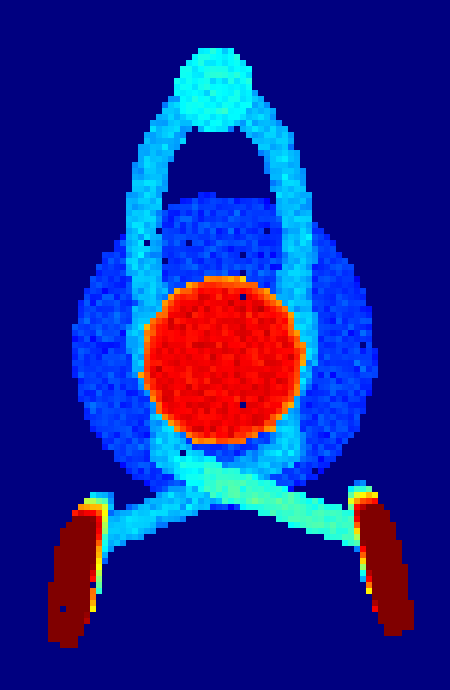

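Both flanks of the wire lie level at 91.3, directly under the cap (cap bottom about 91.4 on the same scale), with the disc held 2.8 mm down. To decide on the spread, I'll interpolate the flank separation between the free (wrist3) and fully spread (wrist8) views.

```bash
cat > spread.py <<'E'
from chk import *
def prof(n,yaw=0,lo=None,hi=None):
    d,o,Q,W=go(n);h=W[...,2]
    # ring frame: tool coords x,z ; wire mask by height
    m=(h>lo)&(h<hi)&(abs(Q[...,0])<26)&(Q[...,2]>-5)&(Q[...,2]<85)
    pk=(h>hi-1.2)&(h<hi+3)&(abs(Q[...,0]+1)<7)&(Q[...,2]>45)&(Q[...,2]<80)
    p=Q[pk];pz=(p[:,2].max()+p[:,2].min())/2;px=(p[:,0].max()+p[:,0].min())/2
    out={}
    q=Q[m];r=np.c_[q[:,0]-px,pz-q[:,2]]
    for s in range(8,48,3):
        k=abs(r[:,1]-s)<2
        L=r[k&(r[:,0]<0),0];Rr=r[k&(r[:,0]>0),0]
        if len(L)>5 and len(Rr)>5: out[s]=(L.mean(),Rr.mean(),np.ptp(L),np.ptp(Rr))
    return (px,pz),out
if __name__=="__main__":
    import sys
    F=prof("wrist3",lo=1.2,hi=6.5);S=prof("wrist8",lo=101.5,hi=106.5)
    print(F[0],S[0])
    for n in sys.argv[1:]:
        C=prof(n,lo=89.0,hi=93);print(n,C[0])
        for s in C[1]:
            if s in F[1] and s in S[1]:
                f,sp,c=F[1][s],S[1][s],C[1][s];w=lambda a:a[1]-a[0]
                print(s,"free",np.array(f),"spread",np.array(sp),"now",np.array(c),"th %.3f"%(.28*(w(c)-w(f))/(w(sp)-w(f))))
E
python3 spread.py wrist10 wrist11
```

```text
(np.float64(-0.7863195029645529), np.float64(58.35521110073921)) (np.float64(-0.38697200128684894), np.float64(65.72912304127533))
wrist10 (np.float64(-1.0138675288015593), np.float64(60.66738661629666))
8 free [-7.25  7.56  5.82  6.44] spread [-11.08  10.69   7.57   7.53] now [-10.13   8.61   5.03   5.66] th 0.158
11 free [-8.26  8.66  5.13  5.17] spread [-12.66  12.4    6.42   6.96] now [-10.85   9.62   5.12   5.67] th 0.122
14 free [-8.85  9.13  5.27  5.19] spread [-13.97  13.73   5.81   5.91] now [-11.5   10.24   5.19   5.06] th 0.108
17 free [-9.06  9.6   4.58  4.63] spread [-14.71  14.54   5.18   5.26] now [-11.69  10.46   4.66   4.48] th 0.092
20 free [-9.01  9.36  4.68  4.6 ] spread [-15.07  14.93   4.53   4.55] now [-11.62  10.71   5.09   5.12] th 0.095
23 free [-8.7   9.14  4.62  4.65] spread [-11.5   12.53  17.39  16.73] now [-10.33  10.14  13.59   8.43] th 0.119
26 free [-7.88  8.47  5.89  5.34] spread [-12.77  12.    18.23  18.74] now [-10.66  10.18   4.56   6.59] th 0.149
29 free [-7.43  7.91  5.28  5.32] spread [-15.94  15.82  11.7   12.47] now [-11.63  11.74   4.6    4.04] th 0.137
32 free [-7.93  8.35  5.39  5.34] spread [-17.34  17.15   9.32  10.57] now [-12.58  12.32   2.77   2.7 ] th 0.132
35 free [-7.84  8.24  4.76  5.39] spread [-17.56  17.1    8.64   9.95] now [-12.79  12.63   2.14   2.07] th 0.141
wrist11 (np.float64(-1.1133911727811308), np.float64(58.506257447711675))
```

```bash
cat > spread2.py <<'E'
from chk import *
def prof(n,pin,lo,hi,yaw=0.):
    d,o,Q,W=go(n);h=W[...,2]
    m=(h>lo)&(h<hi)&(abs(Q[...,0])<26)&(Q[...,2]>5)&(Q[...,2]<85)
    q=Q[m];r=np.c_[q[:,0]-pin[0],pin[1]-q[:,2]];c,s_=np.cos(yaw),np.sin(yaw);r=np.c_[c*r[:,0]-s_*r[:,1],s_*r[:,0]+c*r[:,1]]
    out={}
    for s in range(8,44,3):
        k=abs(r[:,1]-s)<2
        L=r[k&(r[:,0]<0),0];Rr=r[k&(r[:,0]>0),0]
        if len(L)>5 and len(Rr)>5: out[s]=(L.mean(),Rr.mean(),np.percentile(L,4),np.percentile(Rr,96))
    return out
if __name__=="__main__":
    F=prof("wrist3",(-.48,58),1.2,6.5);S=prof("wrist5",(-.46,65.5),81,88)
    for n,pin,lo,hi in(("wrist10",(-2.05,63.),89,94),("wrist11",None,89,94)):
        if pin is None:
            d,o,Q,W=go(n);M=R.from_rotvec(o["orientation"]).as_matrix();p=M.T@(np.array([626.4,144.6,93.5])-o["ee_pos"]);pin=(p[0],p[2])
        C=prof(n,pin,lo,hi);print(n,pin)
        for s in C:
            if s in F and s in S:
                f,sp,c=F[s],S[s],C[s];w=lambda a:a[1]-a[0];e=lambda a:a[3]-a[2]
                print(s,np.array(f),np.array(sp),np.array(c),"th mean %.3f outer %.3f"%(.28*(w(c)-w(f))/(w(sp)-w(f)),.28*(e(c)-e(f))/(e(sp)-e(f))))
E
python3 spread2.py
```

```text
wrist10 (-2.05, 63.0)
8 [ -7.78   7.53 -10.22  10.19] [-11.26  10.91 -13.76  13.75] [ -8.06   8.7  -10.79  11.58] th mean 0.059 outer 0.077
11 [ -8.51   8.42 -10.94  10.86] [-12.76  12.57 -15.66  15.08] [ -9.3    9.92 -11.52  12.26] th mean 0.076 outer 0.062
14 [ -9.24   8.82 -11.67  10.91] [-13.98  13.91 -16.5   16.4 ] [ -9.97  10.87 -12.21  13.48] th mean 0.079 outer 0.084
17 [ -9.35   9.37 -11.72  11.65] [-14.75  14.53 -17.22  17.12] [-10.56  11.33 -12.92  13.59] th mean 0.084 outer 0.080
20 [ -9.3    9.08 -11.82  11.01] [-15.16  14.94 -17.3   17.14] [-10.72  11.58 -13.05  13.65] th mean 0.094 outer 0.093
23 [ -8.9    8.76 -11.14  11.06] [-15.17  14.93 -17.33  17.27] [-10.47  11.71 -13.05  13.76] th mean 0.102 outer 0.104
26 [ -8.07   8.04 -10.61  10.45] [-15.71  15.71 -18.59  18.68] [ -8.78   9.97 -11.88  13.6 ] th mean 0.048 outer 0.076
29 [ -7.65   7.6  -10.03   9.86] [-17.14  17.18 -19.52  19.46] [ -9.4   11.4  -11.9   13.93] th mean 0.081 outer 0.087
32 [ -8.21   8.17 -10.7   10.57] [-17.93  17.82 -20.27  20.12] [-10.81  12.97 -12.66  14.55] th mean 0.107 outer 0.087
35 [ -8.
[... 190 characters left out ...]
2  14.4 ] th mean 0.171 outer 0.113
wrist11 (np.float64(-0.6869474564833167), np.float64(109.94541900795407))
26 [ -8.07   8.04 -10.61  10.45] [-15.71  15.71 -18.59  18.68] [-10.01  11.09 -12.09  13.25] th mean 0.091 outer 0.074
29 [ -7.65   7.6  -10.03   9.86] [-17.14  17.18 -19.52  19.46] [-10.67  12.19 -12.16  14.13] th mean 0.112 outer 0.094
32 [ -8.21   8.17 -10.7   10.57] [-17.93  17.82 -20.27  20.12] [-12.01  13.06 -13.14  14.17] th mean 0.126 outer 0.088
35 [ -8.03   7.91 -10.72  10.58] [-17.51  17.43 -19.79  20.12] [-12.03  13.56 -13.18  14.21] th mean 0.142 outer 0.092
38 [-6.96  6.8  -9.63  9.92] [-16.53  16.34 -19.21  18.83] [-11.8   13.04 -12.35  13.94] th mean 0.162 outer 0.102
```

The spread comes out at about 0.085, above the nominal 0.06, and the ring looks about 1.5–2 mm off towards its pin. I'll check the offset without parallax, using the disc's own rim, which is at nearly the wire's height.

```bash
cat > axis.py <<'E'
from chk import *
def fitc(p):
    A=np.c_[2*p,np.ones(len(p))];b=(p**2).sum(1);c,*_=np.linalg.lstsq(A,b,rcond=None);return c[:2],np.sqrt(c[2]+c[:2]@c[:2])
def run(n,dz=(84.5,89)):
    d,o,Q,W=go(n);h=W[...,2]
    g=np.hypot(W[...,0]-592,W[...,1]-143.8)<27
    k=((h>dz[0])&(h<125)&g).astype(np.uint8)
    # disc rim: boundary pixels of the disc-height mask adjacent to much lower ones
    low=((h<80)).astype(np.uint8);e=(h>dz[0])&(h<dz[1])&(cv2.dilate(low,np.ones((3,3)))>0)&g
    p=W[e][:,:2];c,r=fitc(p)
    for _ in range(5):
        res=abs(np.hypot(*(p-c).T)-r);p=p[res<1.2];c,r=fitc(p)
    print(n,"disc centre",c,"r",r,len(p))
    # pin: top boss
    k=(h>92.6)&(h<96)&(W[...,0]>617)&(W[...,0]<640)&(abs(W[...,1]-144)<9)
    nn,l,st,cc=cv2.connectedComponentsWithStats(k.astype(np.uint8));i=1+np.argmax(st[1:,4]);p=W[l==i];
    e=(l==i)&(cv2.dilate((h<91.0).astype(np.uint8)|((l!=i)).astype(np.uint8),np.ones((3,3)))>0);cp,rp=fitc(W[e][:,:2]);print(" pin mean",p[:,:2].mean(0),"fit",cp,rp,"n",len(p),"dist",np.hypot(*(cp-c)),np.hypot(*(p[:,:2].mean(0)-c)))
if __name__=="__main__":
    import sys
    for n in sys.argv[1:]: run(n)
E
python3 axis.py wrist10 wrist11
```

```text
wrist10 disc centre [591.41 143.83] r 22.31691192910155 192
 pin mean [627.34 145.01] fit [627.28 145.06] 4.42297514993165 n 242 dist 35.89028096356202 35.94940546363084
wrist11 disc centre [591.15 143.84] r 22.106026840805935 159
 pin mean [626.99 145.  ] fit [626.8  144.84] 4.258784352240683 n 137 dist 35.66391464005872 35.85790339343399
```

The parallax-free offset is 35.8 − 34 ≈ 1.8 mm towards the pin, so the ring is closed but caught slightly off-centre. I'll nudge it back by pushing its pin towards -x with closed fingers, checking clearance to the vase first.

Run:
```python
from h import *
import pickle
np.set_printoptions(suppress=True,precision=1)
d,o=pickle.load(open("top0.pkl","rb"));P=cloud(d)[90:140,170:240].reshape(-1,3);P=P[P[:,2]>15]
for lo in range(15,165,15):
    q=P[(P[:,2]>=lo)&(P[:,2]<lo+15)]
    if len(q)>3:print(lo,len(q),q.min(0),q.max(0))
```

```text
15 24 [698.1 143.7  15.5] [723.7 180.1  29.7]
30 41 [698.2 144.5  30. ] [716.7 185.8  45. ]
45 143 [698.7 143.8  45.2] [742.6 191.4  60. ]
60 107 [703.7 151.   60. ] [737.9 184.7  74.9]
75 37 [711.1 156.1  75.2] [726.2 178.   89.7]
90 17 [713.2 158.7  91.3] [721.6 174.8 104.1]
105 23 [713.  158.7 105.2] [728.5 173.5 119.7]
120 37 [713.7 158.8 120. ] [728.4 174.5 134.8]
135 60 [711.3 157.8 135.5] [733.2 178.2 150. ]
150 29 [710.1 157.3 150. ] [731.9 177.7 153.5]
```

The vase neck starts at x ≥ 710 and the gripper body will reach about 692, and passes above it anyway. I'll go over to the pin's far side with the fingers shut.

Emit:
jog_arm(steps=[{"dp": [0.4, 0, 0.05], "turn": [0, 0, 0], "claw": 0.5}, {"dp": [0.8, 0, 0.05], "turn": [0, 0, 0], "claw": 0}, {"dp": [1.0, 0, 0.05], "turn": [0, 0, 0], "claw": 0}, {"dp": [1.0, 0, 0.05], "turn": [0, 0, 0], "claw": 0}])

```text
t: 11.42
ee_pos: [601.6, 142.9, 182.5]
orientation: [-1.199, 1.215, -1.202]
ft_force: [-0.6, 0.4, -0.6]
width: 64.7
```

Emit:
jog_arm(steps=[{"dp": [0.4, 0.02, 0], "turn": [0, 0, 0], "claw": 0}, {"dp": [0.75, 0.02, 0], "turn": [0, 0, 0], "claw": 0}, {"dp": [0.75, 0.02, 0], "turn": [0, 0, 0], "claw": 0}, {"dp": [0.75, 0.02, 0], "turn": [0, 0, 0], "claw": 0}, {"dp": [0.75, 0.02, 0], "turn": [0, 0, 0], "claw": 0}])

```text
t: 11.83
ee_pos: [660.2, 144.3, 181.4]
orientation: [-1.201, 1.217, -1.201]
ft_force: [-0.4, 0.1, 0.4]
width: 31.2
```

```bash
python3 f.py; python3 m2.py wrist12
```

```text
11.8333 [660.23 144.27 181.44] [-0.43  0.09  0.37] [-0.012  0.022  0.034] 31.24001672148059 [-0.0012  0.0115 -0.9999]
[660.23 144.27 181.44] -0.09824664375412732 [-0.43  0.09  0.37] 31.24001672148059
```

View pics/wrist12.png

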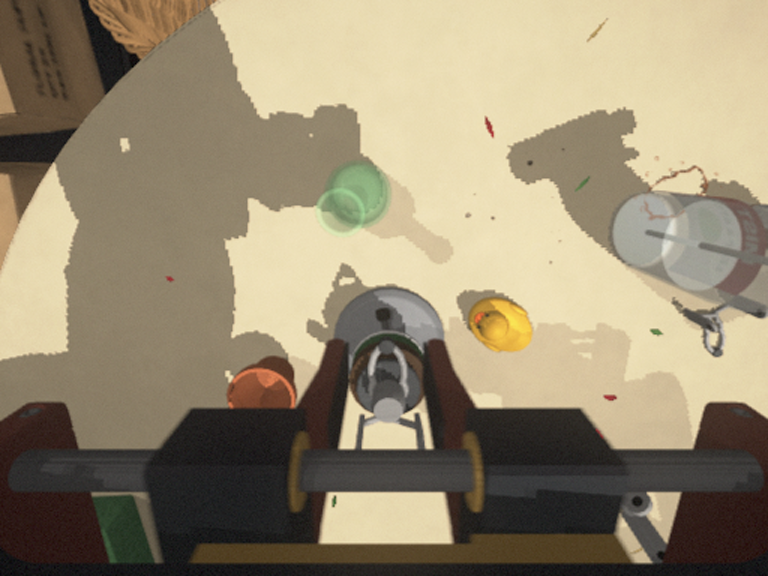

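The ring and pin (387,350) are in view and the vase neck (342,210) is ahead and clear. I'll descend with the fingers shutting.

Emit:
jog_arm(steps=[{"dp": [0, 0, 0], "turn": [0, 0, 0], "claw": 0}, {"dp": [0, 0, 0], "turn": [0, 0, 0], "claw": 0}, {"dp": [0, 0, 0], "turn": [0, 0, 0], "claw": 0}, {"dp": [0, 0, -0.2], "turn": [0, 0, 0], "claw": 0}, {"dp": [0, 0, -0.45], "turn": [0, 0, 0], "claw": 0}, {"dp": [0, 0, -0.7], "turn": [0, 0, 0], "claw": 0}, {"dp": [0, 0, -0.9], "turn": [0, 0, 0], "claw": 0}, {"dp": [0, 0, -1.0], "turn": [0, 0, 0], "claw": 0}, {"dp": [0, 0, -1.0], "turn": [0, 0, 0], "claw": 0}])

```text
t: 12.63
ee_pos: [658.6, 144.2, 99.9]
orientation: [-1.204, 1.219, -1.2]
ft_force: [0.5, 0.1, -0.2]
width: 0.6
```

```bash
python3 f.py; python3 m2.py wrist13
```

```text
12.6333 [658.57 144.16  99.86] [ 0.53  0.14 -0.23] [0.011 0.021 0.016] 0.6195978338699057 [-0.0043  0.0109 -0.9999]
[658.57 144.16  99.86] -0.07926700242053289 [ 0.53  0.14 -0.23] 0.6195978338699057
```

View pics/wrist13.png

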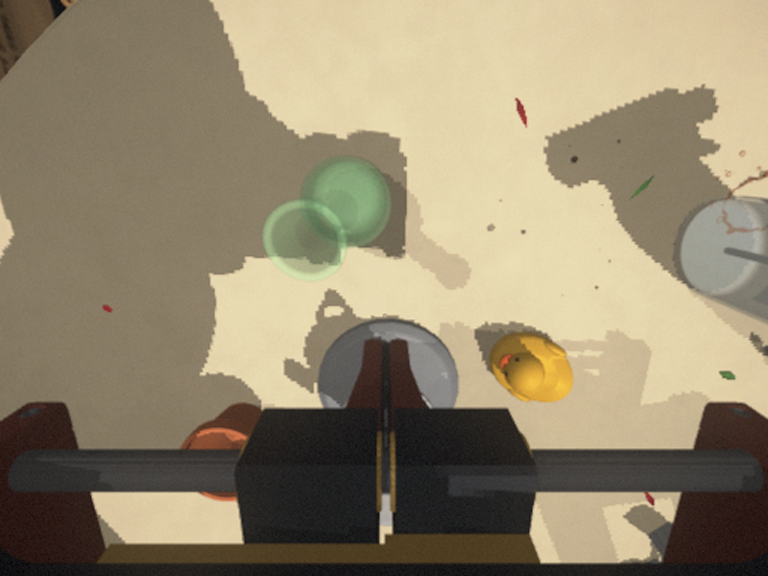

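The fingers are shut and clear of the stand. I'll drop to the pin's height, then ease toward it.

Emit:
jog_arm(steps=[{"dp": [0, 0.005, -0.09], "turn": [0, 0, 0], "claw": 0}, {"dp": [0, 0.005, -0.17], "turn": [0, 0, 0], "claw": 0}, {"dp": [0, 0.005, -0.17], "turn": [0, 0, 0], "claw": 0}, {"dp": [-0.06, 0.005, -0.17], "turn": [0, 0, 0], "claw": 0}, {"dp": [-0.12, 0.005, -0.17], "turn": [0, 0, 0], "claw": 0}, {"dp": [-0.16, 0.005, -0.17], "turn": [0, 0, 0], "claw": 0}, {"dp": [-0.16, 0.005, -0.17], "turn": [0, 0, 0], "claw": 0}, {"dp": [-0.16, 0.005, -0.17], "turn": [0, 0, 0], "claw": 0}])

```text
t: 13.35
ee_pos: [646.6, 144.8, 88.1]
orientation: [-1.202, 1.217, -1.201]
ft_force: [-0.1, 0.6, 0.4]
width: 0.5
```

```bash
python3 f.py
```

```text
13.35 [646.62 144.79  88.06] [-0.08  0.58  0.41] [ 0.065 -0.019  0.035] 0.4969501089775254 [-0.0018  0.0114 -0.9999]
```

Emit:
jog_arm(steps=[{"dp": [-0.015, 0, -0.02], "turn": [0, 0, 0], "claw": 0}, {"dp": [-0.03, 0, -0.02], "turn": [0, 0, 0], "claw": 0}, {"dp": [-0.03, 0, -0.02], "turn": [0, 0, 0], "claw": 0}])

```text
t: 13.6
ee_pos: [644.0, 144.8, 86.4]
orientation: [-1.202, 1.217, -1.201]
ft_force: [-0.1, 0.1, -0.6]
width: 0.5
```

Emit:
jog_arm(steps=[{"dp": [-0.012, 0, 0], "turn": [0, 0, 0], "claw": 0}, {"dp": [-0.02, 0, 0], "turn": [0, 0, 0], "claw": 0}, {"dp": [-0.02, 0, 0], "turn": [0, 0, 0], "claw": 0}])

```text
t: 13.85
ee_pos: [642.6, 144.8, 86.5]
orientation: [-1.201, 1.217, -1.201]
ft_force: [1.7, -0.2, -0.2]
width: 0.6
```

Emit:
jog_arm(steps=[{"dp": [-0.01, 0, 0], "turn": [0, 0, 0], "claw": 0}, {"dp": [-0.01, 0, 0], "turn": [0, 0, 0], "claw": 0}, {"dp": [-0.01, 0, 0], "turn": [0, 0, 0], "claw": 0}])

```text
t: 14.1
ee_pos: [641.9, 144.8, 86.5]
orientation: [-1.201, 1.217, -1.201]
ft_force: [1.1, -0.4, 0.2]
width: 0.3
```

Emit:
jog_arm(steps=[{"dp": [-0.01, 0, 0], "turn": [0, 0, 0], "claw": 0}, {"dp": [-0.01, 0, 0], "turn": [0, 0, 0], "claw": 0}, {"dp": [-0.01, 0, 0], "turn": [0, 0, 0], "claw": 0}])

```text
t: 14.35
ee_pos: [641.3, 144.9, 86.6]
orientation: [-1.201, 1.216, -1.201]
ft_force: [2.9, 0.6, -1.1]
width: 0.1
```

Emit:
jog_arm(steps=[{"dp": [-0.012, 0, 0], "turn": [0, 0, 0], "claw": 0}, {"dp": [-0.012, 0, 0], "turn": [0, 0, 0], "claw": 0}, {"dp": [-0.012, 0, 0], "turn": [0, 0, 0], "claw": 0}])

```text
t: 14.6
ee_pos: [640.9, 144.9, 86.7]
orientation: [-1.2, 1.215, -1.202]
ft_force: [4.2, 0.5, -1.7]
width: 0.5
```

Emit:
jog_arm(steps=[{"dp": [-0.012, 0, 0], "turn": [0, 0, 0], "claw": 0}, {"dp": [-0.012, 0, 0], "turn": [0, 0, 0], "claw": 0}, {"dp": [-0.012, 0, 0], "turn": [0, 0, 0], "claw": 0}])

```text
t: 14.85
ee_pos: [640.8, 145.0, 87.0]
orientation: [-1.198, 1.214, -1.202]
ft_force: [6.1, 1.0, -1.1]
width: 0.5
```

```bash
python3 f.py
python3 - <<'E'
from h import *
d=ctrl.get_image("scene");save("scene14.png",d["img"][160:240,190:270],8)
E
```

```text
14.85 [640.83 145.03  86.98] [ 6.07  0.99 -1.08] [ 0.095 -1.054 -0.073] 0.4834469219948202 [ 0.0023  0.0121 -0.9999]
```

View pics/scene14.png

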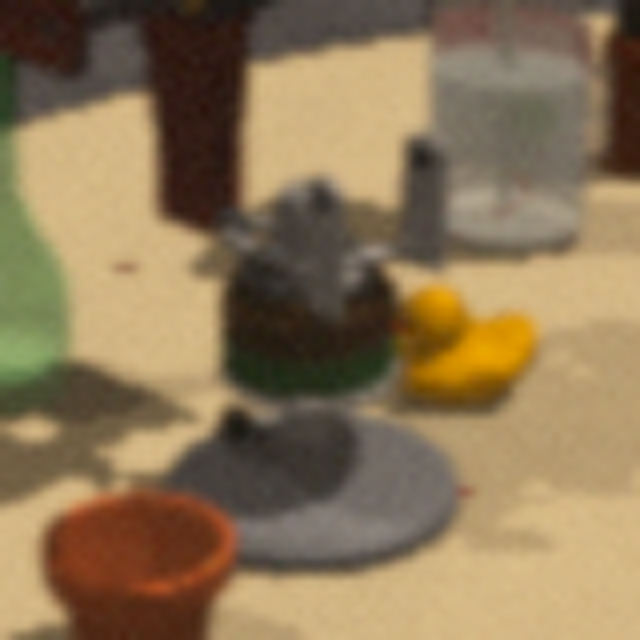

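Emit:
jog_arm(steps=[{"dp": [-0.018, 0, -0.005], "turn": [0, 0, 0], "claw": 0}, {"dp": [-0.018, 0, -0.005], "turn": [0, 0, 0], "claw": 0}, {"dp": [-0.018, 0, -0.005], "turn": [0, 0, 0], "claw": 0}])

```text
t: 15.15
ee_pos: [640.7, 145.1, 87.0]
orientation: [-1.196, 1.212, -1.203]
ft_force: [7.6, 0.1, -2.6]
width: 0.1
```

```bash
python3 f.py
```

```text
15.15 [640.66 145.12  87.  ] [ 7.62  0.09 -2.6 ] [ 0.08  -1.171  0.   ] 0.08802672528275952 [ 0.005   0.0124 -0.9999]
```

Resistance rises to 7.6 N after about 1.5 mm, so I'll stop here, back off and re-measure.

Emit:
jog_arm(steps=[{"dp": [0.05, 0, 0], "turn": [0, 0, 0], "claw": 0}, {"dp": [0.15, 0, 0], "turn": [0, 0, 0], "claw": 0}, {"dp": [0.2, 0, 0], "turn": [0, 0, 0], "claw": 0}, {"dp": [0.2, 0, 0.3], "turn": [0, 0, 0], "claw": 0}, {"dp": [0.2, 0, 0.7], "turn": [0, 0, 0], "claw": 0}, {"dp": [0.2, 0, 1.0], "turn": [0, 0, 0], "claw": 0.5}, {"dp": [0.2, 0, 1.0], "turn": [0, 0, 0], "claw": 1}])

```text
t: 15.73
ee_pos: [659.7, 145.7, 172.4]
orientation: [-1.189, 1.208, -1.206]
ft_force: [-0.1, -0.0, 0.1]
width: 10.3
```

Emit:
jog_arm(steps=[{"dp": [-0.4, 0, 0.1], "turn": [0, 0, 0], "claw": 1}, {"dp": [-0.9, 0, 0.1], "turn": [0, 0, 0], "claw": 1}, {"dp": [-1.0, 0, 0.1], "turn": [0, 0, 0], "claw": 1}])

```text
t: 15.98
ee_pos: [573.8, 145.1, 179.1]
orientation: [-1.195, 1.212, -1.203]
ft_force: [-0.6, -0.4, -0.3]
width: 30.4
```

Emit:
jog_arm(steps=[{"dp": [-0.4, 0, 0], "turn": [0, 0, 0], "claw": 1}, {"dp": [-0.6, 0, 0], "turn": [0, 0, 0], "claw": 1}, {"dp": [-0.6, 0, 0], "turn": [0, 0, 0], "claw": 1}, {"dp": [-0.6, 0, 0], "turn": [0, 0, 0], "claw": 1}, {"dp": [-0.6, 0, 0], "turn": [0, 0, 0], "claw": 1}])

```text
t: 16.4
ee_pos: [527.1, 145.3, 179.2]
orientation: [-1.194, 1.211, -1.204]
ft_force: [0.6, 0.5, -0.6]
width: 63.7
```

```bash
python3 m2.py wrist14; python3 axis.py wrist14
python3 - <<'E'
from h import *
import pickle
d,o=pickle.load(open("wrist14.pkl","rb"));save("w14.png",d["img"][60:260,180:330],4)
E
```

```text
[527.1  145.27 179.17] -0.06407524871774489 [ 0.56  0.48 -0.56] 63.695368695765985
wrist14 disc centre [591.22 143.82] r 22.15254284326122 149
 pin mean [625.24 145.49] fit [625.17 145.51] 4.151096951085138 n 123 dist 33.99425813994794 34.058867843844155
```

View pics/w14.png

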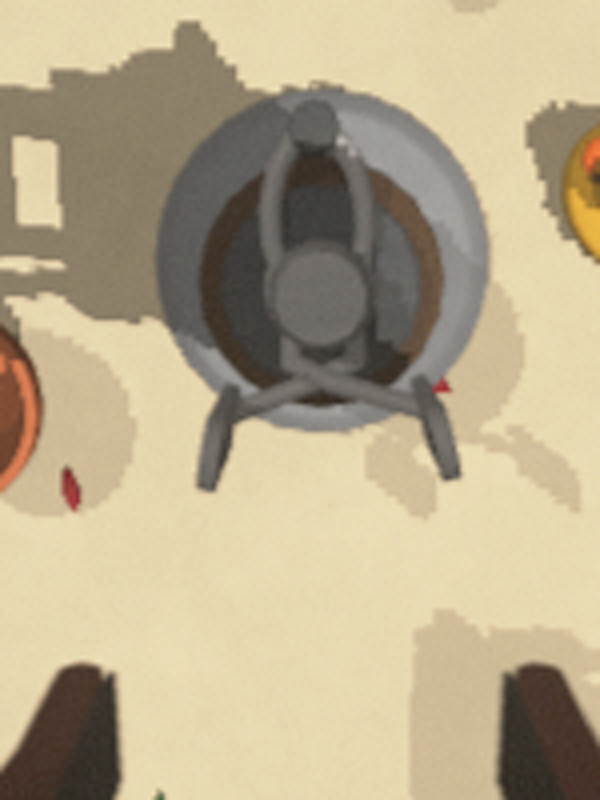

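The pin-to-axis distance is now 34.0 mm and the notches (275–370, 290) sit tucked under the cap. I'll re-measure spread, level and height.

```bash
cat > fin.py <<'E'
from spread2 import *
import sys
F=prof("wrist3",(-.48,58),1.2,6.5);S=prof("wrist5",(-.46,65.5),81,88)
for n,pw in (("wrist11",(626.85,144.9)),(sys.argv[1],tuple(map(float,sys.argv[2:4])))):
    d,o,Q,W=go(n);h=W[...,2];M=R.from_rotvec(o["orientation"]).as_matrix()
    p=M.T@(np.array([*pw,93.5])-o["ee_pos"]);q=Q[...,0]-p[0];s=p[2]-Q[...,2]
    hw=(h>89)&(h<94.0)
    for a in range(8,40,3):
        k=hw&(abs(s-a)<2)&(abs(q)<20);L=q[k&(q<0)];Rr=q[k&(q>0)]
        if a in F and a in S and len(L)>3 and len(Rr)>3:
            e=lambda x:x[3]-x[2];c=np.percentile(Rr,96)-np.percentile(L,4)
            print(n,a,"outer",round(np.percentile(L,4),1),round(np.percentile(Rr,96),1),"th %.3f"%(.28*(c-e(F[a]))/(e(S[a])-e(F[a]))),"h %.1f %.1f"%(np.median(h[k&(q<0)]),np.median(h[k&(q>0)])))
    k=(h>124)&(h<142)&(W[...,0]<582)&(W[...,0]>545)&(abs(W[...,1]-144)<35)
    nn,l,st,c=cv2.connectedComponentsWithStats(k.astype(np.uint8))
    for i in range(1,nn):
        if st[i,4]>15:
            t=W[l==i];vx,vy,_,_=cv2.fitLine(t[:,:2].astype(np.float32),cv2.DIST_HUBER,0,.01,.01).ravel();print("tab",t[:,:2].mean(0),t[:,1].min(),t[:,1].max(),"ang",np.arctan(vy/vx),"top",np.percentile(t[:,2],90))
    k=(np.hypot(W[...,0]-592,W[...,1]-143.8)<23)&(h>80)&(h<88.8);print("disc",np.median(h[k]))
    w=hw&(np.hypot(W[...,0]-591.2,W[...,1]-143.8)>11)&(np.hypot(W[...,0]-591.2,W[...,1]-143.8)<32)&(W[...,0]>586)&(h>90)&(h<92.8);A=np.c_[W[w][:,:2]-[591,144],np.ones(w.sum())];print("plane",np.linalg.lstsq(A,h[w],rcond=None)[0],w.sum())
E
python3 fin.py wrist14 625.2 145.5
```

```text
wrist11 8 outer -10.6 11.5 th 0.069 h 90.9 91.5
wrist11 11 outer -11.5 12.4 th 0.068 h 91.2 91.2
wrist11 14 outer -12.5 13.3 th 0.087 h 91.1 91.1
wrist11 17 outer -12.5 13.3 th 0.063 h 91.6 91.3
wrist11 20 outer -12.6 14.3 th 0.098 h 91.1 91.4
wrist11 23 outer -12.6 14.3 th 0.106 h 91.0 91.0
wrist11 26 outer -11.8 13.6 th 0.074 h 91.4 91.0
wrist11 29 outer -11.9 14.4 th 0.094 h 91.3 91.3
wrist11 32 outer -12.8 14.5 th 0.088 h 91.2 91.5
wrist11 35 outer -12.9 14.5 th 0.091 h 90.7 91.4
wrist11 38 outer -12.0 14.2 th 0.102 h 90.9 91.1
tab [565.78 122.34] 119.0654863218165 125.31891452008503 ang 0.21585584 top 132.8448894391818
tab [564.32 163.32] 160.9869698910845 166.0846846380651 ang -0.11446017 top 133.02724586149645
disc 86.68627910942993
plane [ 0.   -0.   91.29] 381
wrist14 8 outer -10.0 11.4 th 0.040 h 91.5 91.6
wrist14 11 outer -11.0 11.7 th 0.028 h 91.1 91.4
wrist14 14 outer -11.1 13.5 th 0.054 h 91.3 91.1
wrist14 17 outer -11.9 13.5 th 0.054 h 91.4 91.3
wrist14 20 outer -11.9 13.6 th 0.065 h 91.5 91.3
wrist14 23 outer -11.1 13.6 th 0.057 h 91.3 90.9
wrist14 26 outer -11.0 13.0 th 0.052 h 91.4 91.4
wrist14 29 outer -10.3 13.8 th 0.061 h 90.9 90.8
wrist14 32 outer -10.3 13.8 th 0.042 h 90.6 90.9
wrist14 35 outer -10.4 13.9 th 0.044 h 90.4 90.9
tab [565.27 119.87] 116.40696137762238 122.87486055546287 ang 0.24958876 top 132.98250851548923
tab [563.11 165.19] 162.4860446269607 167.9455812452205 ang -0.15536973 top 133.06086125345624
disc 86.708880461315
plane [ 0.01  0.   91.05] 327
```

The spread is now about 0.055 rad (0.087 before the nudge). The ring centre is (591.2,143.8) against the axis at (591.2,143.8), and it is level. I'll back off slightly, check the bystanders and hand in.

Emit:
jog_arm(steps=[{"dp": [-0.3, -0.2, 0.2], "turn": [0, 0, 0], "claw": 1}, {"dp": [-0.7, -0.6, 0.4], "turn": [0, 0, 0], "claw": 1}, {"dp": [-0.7, -1.0, 0.4], "turn": [0, 0, 0], "claw": 1}, {"dp": [-0.7, -1.0, 0.4], "turn": [0, 0, 0], "claw": 1}, {"dp": [-0.7, -1.0, 0.4], "turn": [0, 0, 0], "claw": 1}, {"dp": [-0.7, -1.0, 0.4], "turn": [0, 0, 0], "claw": 1}])

```text
t: 16.95
ee_pos: [472.5, 65.2, 211.2]
orientation: [-1.193, 1.212, -1.205]
ft_force: [0.2, -0.4, 0.8]
width: 87.7
```

```bash
python3 f.py
python3 - <<'E'
from h import *
import pickle
a,_=pickle.load(open("scene0.pkl","rb"));b=ctrl.get_image("scene");save("sceneF.png",b["img"][130:270,150:300],5)
def c(d,lo,hi,box):
    x0,y0,x1,y1=box;m=cv2.inRange(cv2.cvtColor(d["img"],cv2.COLOR_RGB2HSV)[y0:y1,x0:x1],lo,hi);M=cv2.moments(m,True);return round(M["m10"]/M["m00"]+x0,1),round(M["m01"]/M["m00"]+y0,1),int(M["m00"])
for n,lo,hi,box in(("duck",(18,170,90),(35,255,255),(225,180,275,220)),("pot",(0,120,50),(14,255,255),(185,210,225,260)),("vase",(45,70,30),(85,255,255),(170,150,205,220))):print(n,c(a,lo,hi,box),c(b,lo,hi,box))
E
```

```text
16.95 [472.47  65.2  211.22] [ 0.16 -0.37  0.84] [ 0.058  0.027 -0.054] 87.7343088588226 [ 0.0074  0.0133 -0.9999]
duck (247.2, 203.0, 180) (247.2, 203.1, 183)
pot (207.0, 232.8, 496) (206.9, 233.3, 506)
vase (188.0, 168.2, 89) (188.1, 170.4, 94)
```

View pics/sceneF.png

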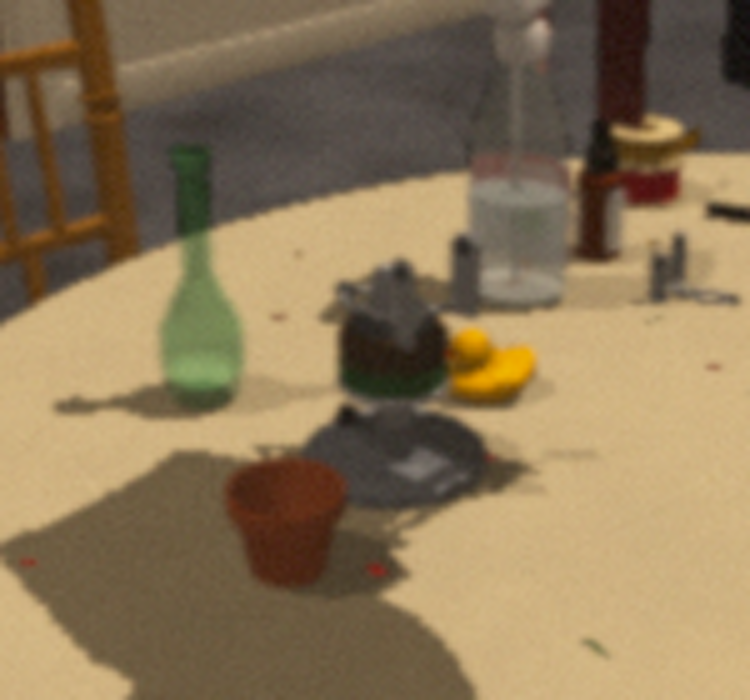

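The final view shows the ring seated under the cap (395,300), with the vase, pot and duck in place and the gripper well clear.

```bash
python3 -c "
from workcell import ctrl
print(ctrl.close_job())"
```

```text
the job is handed in; nothing more can be done
None
```

The middle-sized ring is on the spindle, closed in the groove below the cap and let go, and I handed the job in at about 17 s of the 48 s allowed. No verdict was reported.

- **Fitting:** I pinched the ring fully by its eyes, lifted it and lowered it round the cap. I felt the disc at TCP height 103 mm and pressed on to 8.1 N before releasing it.
- **First check after release:** The measurements disagreed. The ring was 1.8 mm off-centre towards its pin. Its spread was about 0.087 rad by spacing, just over the 0.085 limit, and about 0.11–0.13 rad by the tab angles. I pushed its pin gently towards the robot, at up to 7.6 N, to seat it.
- **Last checks:**
  - **Centring:** the pin is 34.0 mm from the axis, which is the nominal distance, so the ring is centred to within about 0.1 mm.
  - **Spread:** about 0.055 rad per half by spacing. The tab angles still read higher, at about 0.07–0.08 rad, inside the limit but close to it.
  - **Level and height:** level within about 0.01 rad, with the top of the wire at 91 mm.
  - **Bystanders:** duck and pot are within half a pixel of where they started. The vase's colour blob read about 2 pixels lower, which I put down to changed shading because the vase looks unmoved.
  - **Gripper:** open and clear of everything.

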